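# Sort the bead moulds and hold the lens over the good one

## Task

Seat the graphite mould with the green tag in the green pass nest and the one with the red tag in the red reject nest, each lying flat on the nest floor with its tag up. Then press the yellow lock button all the way down (it stays down), pinch the orange pull tab and draw the sprung lens boom out along its scale until the orange pointer lines up with the red index mark, so that the lens stands over the good mould. Finish while still holding the tab there, because the boom springs back if let go; leave the moulds seated and everything else on the bench where it is.

Things in the scene. Friction and masses are not known exactly. Their poses are not given: they have to be found in the camera images.
- good_mould_mid (a point): The good mould, with a green tag plate (20 x 28) in the middle of its top: a dark graphite bead mould, a loose block 60 long (x) x 36 wide (y) x 36 high (z), about 0.14 kg. The point is the block's centre, 18 above its underside; the long x axis lies level; x either way round is the same for the job
- bad_mould_mid (a point): The bad mould, with a red tag plate (20 x 28) in the middle of its top: a dark graphite bead mould, a loose block 60 long (x) x 36 wide (y) x 36 high (z), about 0.14 kg. The point is the block's centre, 18 above its underside; the long x axis lies level; x either way round is the same for the job
- pass_nest: Pass nest: open tray fixed to the bench with green walls, outside 82 (x) x 58 (y), inside 70 x 46 (5 clear all round a mould), floor 4 thick, wall tops 12 above the bench. Origin at the centre of its underside; a seated mould has its long side along the nest's x, its underside 4 and its centre 22 above the bench. From its +y side a flat foot and a thin post (91 from the nest's centre) rise to the scale rail and carry the red index fin, top 105 above the bench
- reject_nest: Reject nest: open tray fixed to the bench with red walls, outside 82 (x) x 58 (y), inside 70 x 46 (5 clear all round a mould), floor 4 thick, wall tops 12 above the bench. Origin at the centre of its underside; a seated mould has its long side along the nest's x, its underside 4 and its centre 22 above the bench
- lens_stand: Stand of the magnifying lens, fixed, blue, origin on the bench under its middle. Its x axis points the way the boom slides out; z up. Housing from x = -100 to +50, 90 wide at the foot and 60 above, 102 high. A white scale rail with black ticks every 10 runs along x from 20 to 365 at y = 85 to 97, top 86 above the bench. The pass nest stands on the boom's line (y = 0) with the same axes as the stand
- boom (a joint): How far the telescoping boom is drawn out of the stand along the stand's x, m: 0 = fully in (start), limit 0.19. Locked at 0 until the lock button is fully down. A return spring draws it back in, about 1.7 N at 0 and 4 N at 0.15, so it runs home if let go. The boom is a level bar 16 wide, top 90 above the bench, with a 77 wide lens ring at its end (65 beyond the pull tab, top 88)
- lock_button (a joint): Lock button, m: 0 = up (locked), 0.010 = fully down (released). Stays where it is left, takes about 3 N to move; press straight down with 6 to 10 N until it stops
- button_top (a point): Centre of the top face of the yellow lock button, round, 30 across, on the housing roof; 124 above the bench when up, 114 when down
- tab_mid (a point): Point on the centreline of the orange upright pull tab, 116 above the bench: a good height for the middle of the grip. The tab (boom_c1 in the rules) stands on the boom, 24 along the pull (x) x 14 wide (y), from 90 to 132 above the bench; the point's axes are the stand's. Pinch it from above across its 14 width
- pointer_tip (a point): Tip of the orange pointer (5 wide) that sticks out of the lens ring towards the scale rail, on boom; moves with it; 84 above the bench; its x axis is the stand's x
- index_mark (a point): Point beside the red index fin (4 thick along the scale) where the pointer tip must come: same height and same line as the pointer tip's path; its x axis is the stand's x. The pointer starts 100 to 140 short of it
- bead_dish: Bystander, loose: white ceramic bowl, 84 across, 26 high. Origin at the centre of its underside. Leave it alone
- frit_jar: Bystander, loose: small glass jar, blue cap, 52 across, 65 high. Origin at the centre of its underside. Leave it alone
- tin: Bystander, loose: plain steel can, 66 across, 85 high. Origin at the centre of its underside. Leave it alone
- paddle: Bystander, loose: lying spatula with wooden handle, 210 long along its x. Leave it alone
- brush: Bystander, loose: lying brush, 180 long along its x. Leave it alone
- collar: Bystander, loose: brass ring, 44 across, 20 high. Origin at the centre of its underside. Leave it alone
Mind the look-alikes: they are no part of the job. Leave any pink or turquoise look-alike of the part that bears good_mould_mid alone.

How it is judged:
On the way, in this order (a step that is already met when the one before it is completed fails the run):
1. green-tagged mould seated in the pass nest and red-tagged mould seated in the reject nest (x of good_mould_mid in the frame of pass_nest between -0.008 and 0.008 m and y of good_mould_mid in the frame of pass_nest between -0.008 and 0.008 m and z of good_mould_mid in the frame of pass_nest between 0.018 and 0.026 m and angle between the x axis of good_mould_mid and the x axis of pass_nest, either way round below 0.25 rad and angle between each of good_mould_mid, bad_mould_mid's own z axis and vertical below 0.12 rad and x of bad_mould_mid in the frame of reject_nest between -0.008 and 0.008 m and y of bad_mould_mid in the frame of reject_nest between -0.008 and 0.008 m and z of bad_mould_mid in the frame of reject_nest between 0.018 and 0.026 m and angle between the x axis of bad_mould_mid and the x axis of reject_nest, either way round below 0.25 rad), for 0.2 s.
2. lock button pressed fully down (value of joint lock_button above 0.0085 m), for 0.1 s.
3. boom held by its tab with the pointer at the index mark (x of pointer_tip in the frame of index_mark between -0.005 and 0.005 m and contact force between the fingers and boom_c1 above 1 N), for 0.2 s.
At the end, for the whole second after the job is handed in: Fingers hold the pull tab (over 1 N), pointer within 5 mm of the index mark along the scale, boom at rest, lock button down (over 8.5 mm), each mould seated in its nest (centre within 8 mm, height 4 mm, long axis 0.25 rad, upright within 0.12 rad) (all of step 1 and all of step 3 and value of joint lock_button above 0.0085 m and velocity of joint boom between -0.01 and 0.01 m/s); the arm keeps its last pose, push and grip.
It fails at once if a loose bystander is displaced by more than 30 mm (distance of any of bead_dish, frit_jar, tin, paddle, brush, collar from where it was at the start of the episode above 0.03 m).
It also fails if it takes over 67 s, if anything falls off the work surface, if the arm or the gripper's body presses on something with over 40 N, if the wrist force passes 120 N, or if a joint passes its speed limit or range.

## Robot

A 7-joint arm with a two-finger parallel gripper is mounted at the origin on the work surface. World frame = base frame: x ahead of the robot, y to its left, z up, the work surface at z = 0. Lengths are in m, angles in rad, forces in N, time in s.
With the tool pointing down it reaches from about 0.35 to 0.775 m from the base axis. Payload 3.1 kg.
Tool frame: the origin (TCP) lies at the very end of the fingers, on their centre line; the grasp point (between the pads) lies 19 mm behind it; z points along the fingers, y is the direction in which the jaws open and shut (so a half turn about z gives the same grasp; the last joint's range is limited). The gripper opens to 85 mm and grips with 20 to 120 N. Pads are 22 mm wide; open, the fingers measure 114 mm over their backs; the gripper's body (76 mm by 85 mm) begins 54 mm behind the grasp point. The pads swing forward as they close: fully open they stand 13 mm farther back than shut.
Start: joints at [1.176, 0.311, 0.014, 1.512, -0.004, 1.319, -0.027], TCP at [0.19, -0.516, 0.231] pointing down, gripper open.
Joint ranges: [-2.7, 2.7], [-0.3, 1.91], [-1.27, 1.3], [0.12, 2.57], [-1.44, 4.58], [0.2, 2.03], [-3.05, 3.05]. Speed limits (rad/s): [2.79, 2.79, 3.14, 3.14, 3.14, 3.14, 3.14].

## Interface

Orientations are given as a unit quaternion [x, y, z, w].
In Python, from cell import * gives the robot as it stands.
- The arm moves only by the tool send_rows, never from a script. Its argument "steps" is a list of rows, each an object with "claw": the opening, from 0 (shut) to 1 (fully open); "offset": the shift along the tool's x, y, z in m, a list of three; "dr": the turn, a rotation vector about the tool's x, y, z in degrees, a list of three. A call has 1 to 12 rows; each row shifts and turns the commanded pose from where the row before left it, along the tool's axes as they then stand; what a row does not reach is not made up. A row lasts 1/10 s, in which the tool goes at most 50 mm and 8.59 degrees, less where a joint would pass 70% of its speed; a pose out of reach is approached as far as the arm can. A call with a gripper value outside its range is refused whole. The fingers move at their own pace and stop on an object; the grip force is fixed at half the most. Time passes only in rows, so rows that do not move let the fingers close. It gives the time, the measured TCP pose, the force and the opening at its end, in the units of the state.
- observe(): the state, without advancing time (a new reading comes with each control period).
- camera(name): name is "scene" or "top"; returns the picture (420x560x3 uint8, blue, green, red); there is no depth.
- camera_model(name): a dict with "mtx" (3x3 intrinsics, pixels), "extrinsics" (4x4, takes a point from world to camera coordinates). Camera axes: x right, y down, z forward; pixel columns grow to the right and rows downward; lengths in m; the calibration is good to about 2 mm. A picture is of the moment at which its call begins. camera_model takes no time and is no camera call.
- hand_in(): hands the job in, once; it reports no verdict.
The state is a dict: "time": time; "joints": joint angles; "joint_vel": joint speeds; "joint_efforts": joint torques, N m; "position": TCP position; "orientation": TCP orientation; "ft_force": force on the tool from outside, world axes, zero at the start; "wrist_torque": the same for the moment, N m; "width": opening from 0.0 (shut) to 1.0 (fully open).
Only numpy, scipy, OpenCV 4.12 (cv2) and the standard library are available. Lean on these libraries where they do the work, as an engineer would, in place of code of your own. Each camera call takes 0.05 s, during which the arm holds its last target.

## Working session

There is one attempt and no reset: what is moved stays moved. The work goes in short steps, Python scripts to look and compute and a tool call to move; the robot and the scene stay as the last step left them, time stands still between calls to the robot, and variables do not carry over. Pictures are saved under pics/ and viewed, and the job is handed in when it is done.

Besides the shell and the picture viewer there is one more tool, called after ">>>" by a JSON object that holds its "name" and its "arguments". send_rows: Moves the arm, as the interface text tells. Its arguments: {"type":"object","properties":{"steps":{"type":"array"}},"required":["steps"]}

```bash
ls; mkdir -p pics; python3 - <<'E'
from cell import *
import cv2
print(observe())
for n in("scene","top"):
    cv2.imwrite(f"pics/{n}0.png",camera(n)); m=camera_model(n); print(n,m)
E
```

```text
pics
{'time': 0.0, 'joints': array([ 1.17629457,  0.3117254 ,  0.01399375,  1.51306179, -0.004391  ,
        1.31920928, -0.02721653]), 'joint_vel': array([-0.00037792, -0.00033795, -0.00103378, -0.00070001, -0.00137639,
        0.0007407 , -0.00064607]), 'joint_efforts': array([-4.64230507e-04, -3.79911554e+01,  1.45728313e-01, -2.30589187e+01,
        1.20547222e-02,  1.37036643e-02, -1.06859068e-05]), 'position': array([ 0.18979345, -0.51543168,  0.23021933]), 'orientation': array([ 9.84475638e-01,  1.75517262e-01, -2.60323432e-04, -1.15769487e-03]), 'ft_force': array([-0.02283123,  0.09652036,  0.08915806]), 'wrist_torque': array([0.00802243, 0.01916889, 0.01017494]), 'width': 0.9974840475745245}
scene {'mtx': array([[459.81143435,   0.        , 275.76321048],
       [  0.        , 459.81143435, 210.85678466],
       [  0.        ,   0.        ,   1.        ]]), 'extrinsics': array([[ 0.35720531,  0.93401599, -0.00430188, -0.22732006],
       [ 0.77489712, -0.298917  , -0.55694083, -0.3967338 ],
       [-0.52147754,  0.19560871, -0.83054103,  1.45378755],
       [ 0.        ,  0.        ,  0.        ,  1.        ]])}
top {'mtx': array([[447.86512735,   0.        , 279.50486847],
       [  0.        , 447.86512735, 213.16536697],
       [  0.        ,   0.        ,   1.        ]]), 'extrinsics': array([[-0.02098345, -0.99953168, -0.02227385,  0.049384  ],
       [-0.98846564,  0.02408304, -0.14951821,  0.55751739],
       [ 0.1499846 ,  0.01887952, -0.98850806,  1.31605175],
       [ 0.        ,  0.        ,  0.        ,  1.        ]])}
```

View pics/scene0.png

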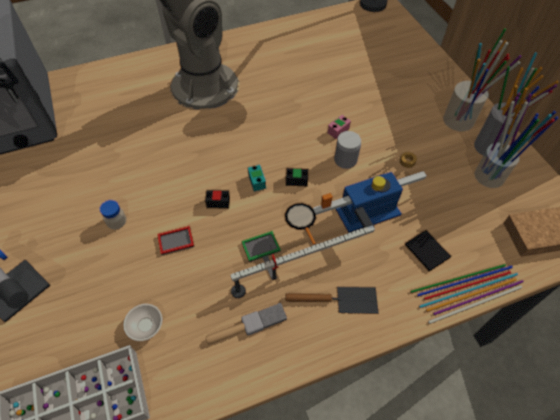

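View pics/top0.png

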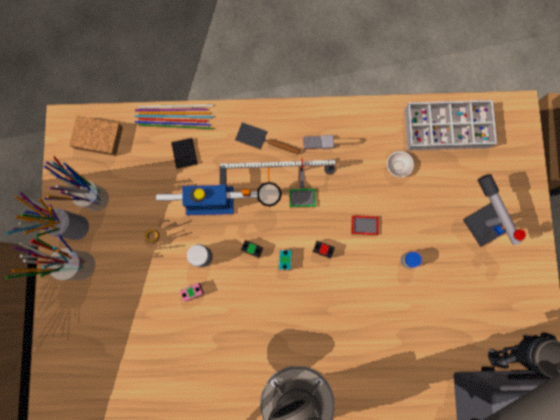

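The scene view shows the good mould at about (297,177), the bad one at (217,199), the pass nest at (261,246) and the reject nest at (176,240). The stand is at about (370,200). I'll enlarge crops to measure.

```bash
python3 - <<'E'
import cv2
t=cv2.imread("pics/top0.png");s=cv2.imread("pics/scene0.png")
def crop(im,x,y,w,h,k,n):
    c=cv2.resize(im[y:y+h,x:x+w],None,fx=k,fy=k,interpolation=cv2.INTER_CUBIC)
    for i in range(0,w,10): cv2.line(c,(i*k,0),(i*k,6 if (x+i)%50 else 14),(255,255,255),1); cv2.putText(c,str(x+i),(i*k+1,22),0,.35,(255,255,255),1)
    for i in range(0,h,10): cv2.line(c,(0,i*k),(6,i*k),(255,255,255),1); cv2.putText(c,str(y+i),(8,i*k+4),0,.35,(255,255,255),1)
    cv2.imwrite(f"pics/{n}.png",c)
crop(t,150,150,130,80,6,"t_a")
crop(t,230,180,160,100,5,"t_b")
crop(s,190,130,130,90,6,"s_a")
crop(s,150,170,160,120,5,"s_b")
crop(s,280,160,150,110,5,"s_c")
E
```

```text
(no output)
```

View pics/t_a.png

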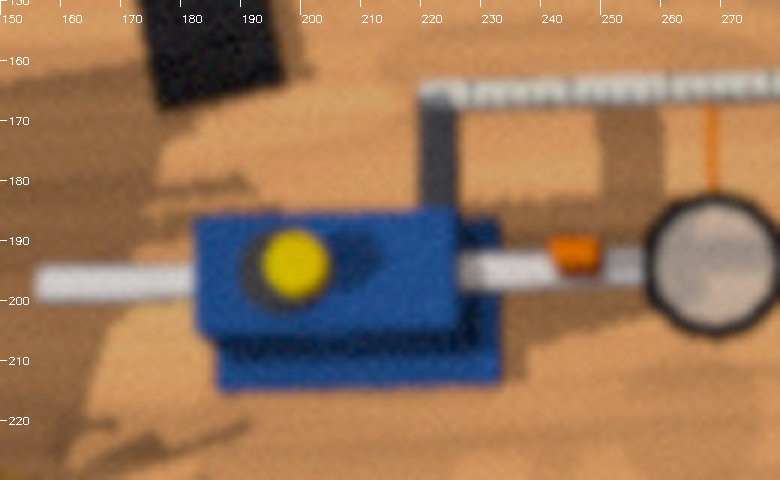

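View pics/t_b.png

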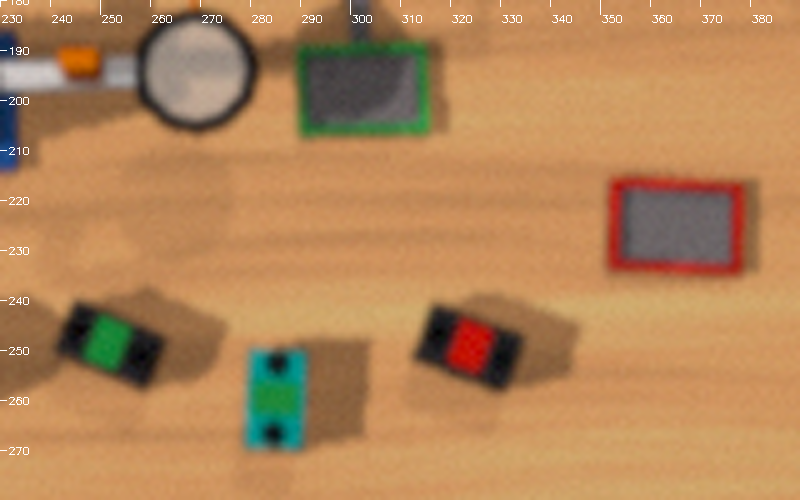

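View pics/s_a.png

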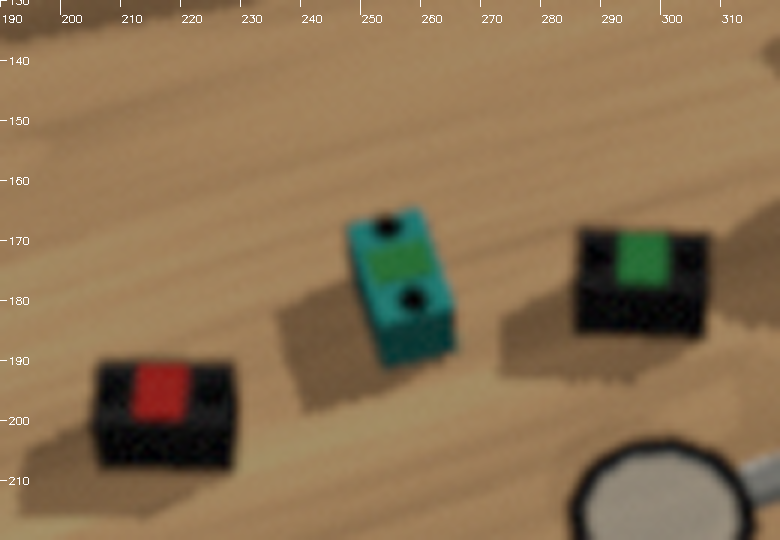

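View pics/s_b.png

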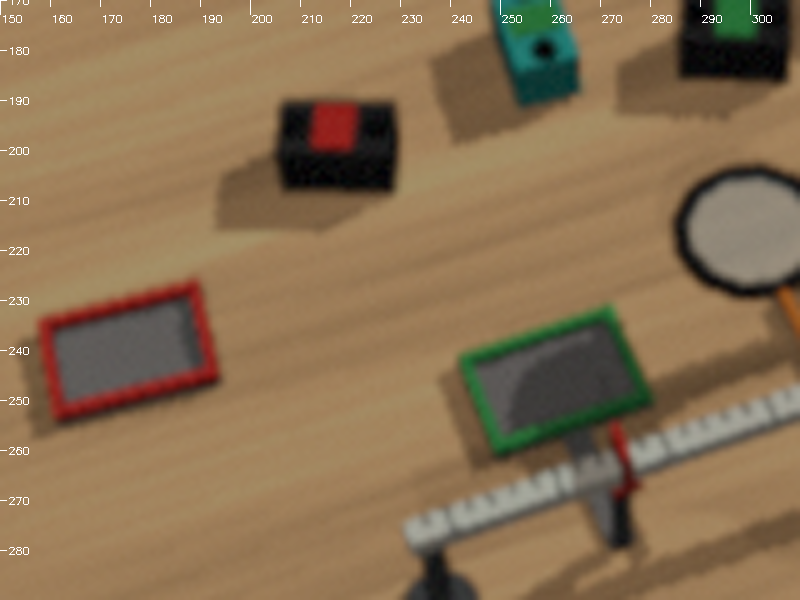

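View pics/s_c.png

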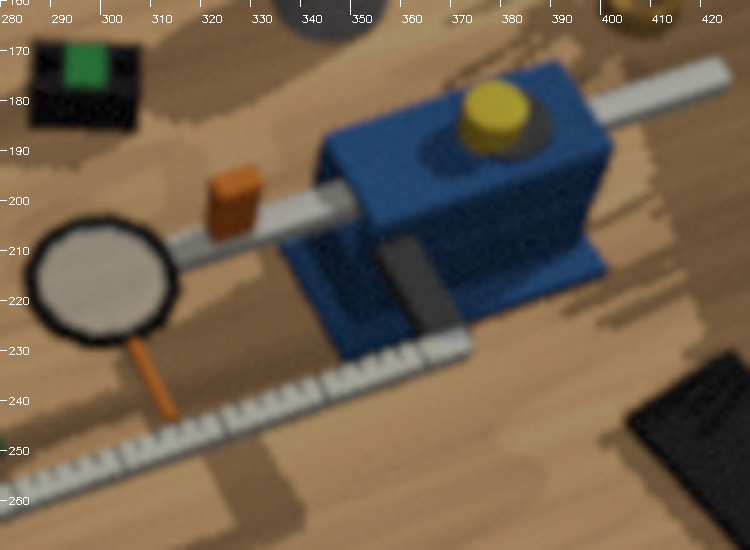

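```bash
cat > h.py <<'E'
import numpy as np, cv2
from cell import *
CM={n:camera_model(n) for n in("scene","top")}
def up(n,uv,z):
    M=CM[n];K=M["mtx"];E=M["extrinsics"];R=E[:3,:3];t=E[:3,3]
    c=-R.T@t; d=R.T@np.linalg.inv(K)@np.array([uv[0],uv[1],1.]); return c+d*(z-c[2])/d[2]
def proj(n,p):
    M=CM[n];q=M["mtx"]@(M["extrinsics"][:3]@np.append(p,1)); return q[:2]/q[2]
def mask(im,lo,hi):
    return cv2.inRange(cv2.cvtColor(im,cv2.COLOR_BGR2HSV),np.array(lo),np.array(hi))
COL={"green":((50,90,50),(70,255,255)),"red":((0,170,90),(5,255,255)),"yellow":((24,150,100),(34,255,255)),"orange":((7,215,120),(14,255,255))}
def blobs(im,c,amin=8):
    m=mask(im,*COL[c])
    if c=="red": m|=mask(im,(175,170,90),(180,255,255))
    n,l,s,ce=cv2.connectedComponentsWithStats(m)
    return [(s[i][4],ce[i].round(1),s[i][:4],l==i) for i in range(1,n) if s[i][4]>=amin]
E
python3 - <<'E'
from h import *
for n in("top","scene"):
    im=cv2.imread(f"pics/{n}0.png")
    for c,z in(("green",.036),("red",.036),("yellow",.124),("orange",.132)):
        for a,ce,bb,m in blobs(im,c): print(n,c,a,ce,bb,up(n,ce,z)[:2].round(4), up(n,ce,.012)[:2].round(4))
# nests corners by hand (outer tops z=.012)
for n,nm,cs in(("top","pass",[(289.5,188.5),(314,188.5),(316,207),(290,207)]),("top","rej",[(352.5,215.5),(378.5,216.5),(378.5,235),(352,234)]),
  ("scene","pass",[(240.5,241),(269.5,231.5),(278,251),(248,261)]),("scene","rej",[(157.5,233.5),(189.5,226),(193.5,246),(161,254)])):
    P=np.array([up(n,c,.012)[:2] for c in cs]); 
    v=(P[1]-P[0]+P[2]-P[3])
    print(n,nm,P.mean(0).round(4),P.round(3).tolist(),np.degrees(np.arctan2(v[1],v[0])))
E
```

```text
top green 8 [165.5 125. ] [162 125   8   1] [0.85   0.3912] [0.8588 0.398 ]
top green 104 [303.4 196.3] [290 189  26  18] [ 0.6099 -0.0374] [ 0.6144 -0.0383]
top green 82 [251.  248.1] [246 243  11  11] [0.455  0.1251] [0.4568 0.1271]
top green 21 [284.7 259.3] [282 258   6   4] [0.4191 0.0242] [0.4203 0.0244]
top green 40 [190.3 291.8] [187 288   7   9] [0.3288 0.3078] [0.3284 0.3131]
top red 32 [149.7 118.7] [139 118  25   2] [0.8723 0.4419] [0.8815 0.4496]
top red 53 [185.3 120. ] [167 119  39   3] [0.8647 0.3285] [0.8737 0.3342]
top red 123 [364.  224.7] [352 216  27  19] [ 0.518  -0.2178] [ 0.5209 -0.2219]
top red 90 [519.3 234.3] [514 230  11  10] [ 0.4781 -0.6789] [ 0.4803 -0.6912]
top red 9 [ 32.1 240.6] [ 31 239   3   4] [0.4931 0.7951] [0.4955 0.809 ]
top red 82 [323.5 248.9] [319 243  10  12] [ 0.4477 -0.0931] [ 0.4493 -0.0949]
top yellow 86 [198.4 193.7] [194 189  10  11] [0.6085 0.2676] [0.631  0.2903]
top orange 9 [246.7 193.2] [243 191   7   4] [0.6048 0.1275] [0.6288 0.1386]
scene green 11 [497.1  42. ] [494  37   7  11] [0.1882 0.9507] [0.1639 0.9795]
scene green 35 
[... 1195 characters left out ...]
0.4053]
scene red 10 [ 83.2 377. ] [ 82 376   4   3] [ 0.7862 -0.4705] [ 0.7771 -0.4775]
scene red 9 [119.1 416.3] [118 415   3   4] [ 0.8852 -0.4163] [ 0.8786 -0.422 ]
scene yellow 91 [379.  181.4] [373 177  12  10] [0.6153 0.2688] [0.5462 0.3286]
top pass [ 0.61   -0.0349] [[0.64, 0.004], [0.638, -0.072], [0.58, -0.076], [0.582, 0.004]] -91.44021102009684
top rej [ 0.5192 -0.226 ] [[0.55, -0.188], [0.545, -0.268], [0.488, -0.265], [0.493, -0.184]] -93.56916804702149
scene pass [ 0.6167 -0.0358] [[0.587, -0.073], [0.587, 0.002], [0.646, 0.002], [0.646, -0.074]] 89.82113710327114
scene rej [ 0.5265 -0.221 ] [[0.493, -0.258], [0.501, -0.179], [0.56, -0.184], [0.553, -0.263]] 84.94390322839166
```

```bash
cat > fit.py <<'E'
from h import *
from scipy.optimize import minimize
S=6
def boxhull(n,x,y,a,L,W,z0,z1):
    c,s=np.cos(a),np.sin(a);P=[]
    for z in(z0,z1):
        for i,j in((1,1),(1,-1),(-1,-1),(-1,1)):
            u,v=i*L/2,j*W/2;P.append(proj(n,np.array([x+c*u-s*v,y+s*u+c*v,z])))
    return cv2.convexHull(np.float32(P))
def soft(n,shape,box,h):
    x0,y0,w,hh=box
    m=np.zeros((hh*S,w*S),np.uint8)
    p=((h.reshape(-1,2)-[x0-.5,y0-.5])*S*16-8).round().astype(np.int32)
    cv2.fillPoly(m,[p],255,shift=4)
    return cv2.resize(m,(w,hh),interpolation=cv2.INTER_AREA)/255.
def fit(masks,x,y,a,L,W,z0,z1):
    # masks: {cam:(box,softmask)}
    def cost(p):
        return sum(((soft(n,None,b,boxhull(n,p[0]/100,p[1]/100,p[2]/10,L,W,z0,z1))-m)**2).sum() for n,(b,m) in masks.items())
    r=minimize(cost,[x*100,y*100,a*10],method="Nelder-Mead",options=dict(initial_simplex=np.array([[x*100,y*100,a*10],[x*100+1,y*100,a*10],[x*100,y*100+1,a*10],[x*100,y*100,a*10+2]]),xatol=.005,fatol=.01))
    return np.array([r.x[0]/100,r.x[1]/100,r.x[2]/10]),r.fun
def mouldmask(im,c,r=16):
    x0,y0=int(c[0])-r,int(c[1])-r
    cr=im[y0:y0+2*r,x0:x0+2*r]; hsv=cv2.cvtColor(cr,cv2.COLOR_BGR2HSV)
    dark=(hsv[...,2]<68)|((hsv[...,1]>120)&((hsv[...,0]<5)|(hsv[...,0]>172)|((hsv[...,0]>45)&(hsv[...,0]<85))))
    n,l,s,_=cv2.connectedComponentsWithStats(dark.astype(np.uint8)); i=1+np.argmax(s[1:,4])
    return (x0,y0,2*r,2*r),(l==i).astype(float)
def nestmask(im,c,col,r=24):
    x0,y0=int(c[0])-r,int(c[1])-r
    cr=im[y0:y0+2*r,x0:x0+2*r]; hsv=cv2.cvtColor(cr,cv2.COLOR_BGR2HSV);h=hsv[...,0]
    hh=((h<5)|(h>174))if col=="red" else (h>42)&(h<85)
    m=(hh&(hsv[...,1]>95)&(hsv[...,2]>35)).astype(np.uint8)
    n,l,s,_=cv2.connectedComponentsWithStats(m,connectivity=8); i=1+np.argmax(s[1:,4])
    pts=np.argwhere(l==i)[:,::-1].astype(np.int32)
    o=np.zeros(m.shape,np.uint8);cv2.fillPoly(o,[cv2.convexHull(pts)],1)
    return (x0,y0,2*r,2*r),o.astype(float)
E
python3 - <<'E'
from fit import *
I={n:cv2.imread(f"pics/{n}0.png") for n in("top","scene")}
jobs=[("good",dict(top=(251,248),scene=(296,177)),.457,.126,1.2),("bad",dict(top=(323,249),scene=(217,199)),.449,-.092,1.2),
("pass",dict(top=(303,198),scene=(260,246)),.613,-.036,1.57),("rej",dict(top=(365,225),scene=(175,240)),.523,-.222,1.52)]
for nm,c,x,y,a in jobs:
    for a in ([a, a+.6] if nm in("good","bad") else [a]):
      M={n:(mouldmask(I[n],c[n]) if nm in("good","bad") else nestmask(I[n],c[n],"green" if nm=="pass" else "red")) for n in I}
      d=(.06,.036,0,.036) if nm in("good","bad") else (.082,.058,0,.012)
      for sel in (["top"],["scene"],["top","scene"]):
        p,f=fit({n:M[n] for n in sel},x,y,a,*d); print(nm,sel,p.round(4),round(np.degrees(p[2]),1),"cost",round(f,1),[int(M[n][1].sum()) for n in sel])
E
```

```text
good ['top'] [0.4535 0.1238 1.0838] 62.1 cost 56.8 [187]
good ['scene'] [0.4592 0.1265 1.1717] 67.1 cost 57.5 [364]
good ['top', 'scene'] [0.4557 0.127  1.1707] 67.1 cost 122.7 [187, 364]
good ['top'] [0.4543 0.124  1.0749] 61.6 cost 57.6 [187]
good ['scene'] [0.4558 0.1279 1.1943] 68.4 cost 57.7 [364]
good ['top', 'scene'] [0.4566 0.1272 1.1712] 67.1 cost 124.2 [187, 364]
bad ['top'] [ 0.4491 -0.0926  1.1442] 65.6 cost 64.7 [189]
bad ['scene'] [ 0.4489 -0.0908  1.3452] 77.1 cost 70.6 [391]
bad ['top', 'scene'] [ 0.4495 -0.0914  1.2913] 74.0 cost 137.4 [189, 391]
bad ['top'] [ 0.4491 -0.0937  1.1954] 68.5 cost 65.2 [189]
bad ['scene'] [ 0.4504 -0.091   1.3791] 79.0 cost 68.8 [391]
bad ['top', 'scene'] [ 0.4487 -0.0917  1.3105] 75.1 cost 138.3 [189, 391]
pass ['top'] [ 0.6119 -0.0354  1.546 ] 88.6 cost 20.9 [462]
pass ['scene'] [ 0.6137 -0.0309  1.5841] 90.8 cost 40.1 [741]
pass ['top', 'scene'] [ 0.6122 -0.0321  1.552 ] 88.9 cost 91.3 [462, 741]
rej ['top'] [ 0.5209 -0.2264  1.5083] 86.4 cost 36.4 [476]
rej ['scene'] [ 0.5229 -0.2215  1.5079] 86.4 cost 52.2 [710]
rej ['top', 'scene'] [ 0.5218 -0.2221  1.5194] 87.1 cost 110.2 [476, 710]
```

```bash
python3 - <<'E'
from h import *
def ang(n,a,b,z):
    p,q=up(n,a,z),up(n,b,z);d=(q-p)[:2];print(n,(np.degrees(np.arctan2(d[1],d[0]))%180).round(1),np.linalg.norm(d).round(4),((p+q)/2)[:2].round(4))
ang("scene",(206,207.5),(228.5,208.3),0); ang("scene",(207,190),(229,190),.036)
ang("scene",(285.5,185.5),(307,186),0);ang("scene",(286,168),(308.5,169),.036)
ang("top",(245,240.5),(263,247.5),.036);ang("top",(241,250),(260,258),.036)
ang("top",(316.5,240.5),(335,247),.036);ang("top",(313,250),(331,258),.036)
# stand axis: rail in top view z=.086, rear bar/boom line
ang("top",(222,167),(336,164),.086)
ang("top",(156,297-100),(252,194),.085)
ang("scene",(235,275),(372,229),.086)
# nest edges
ang("top",(352.5,215.5),(378.5,216.5),.012);ang("top",(352,234),(378,235),.012)
ang("scene",(157.5,233.5),(189.5,226),.012);ang("scene",(161,254),(193.5,246),.012)
ang("top",(289.5,188.5),(315,188.5),.012)
E
```

```text
scene 66.5 0.0586 [ 0.4647 -0.0968]
scene 68.9 0.0565 [ 0.437  -0.0823]
scene 67.2 0.0576 [0.4721 0.1216]
scene 65.6 0.0596 [0.4449 0.1343]
top 67.5 0.0586 [0.4672 0.1159]
top 66.1 0.0624 [0.4373 0.1268]
top 69.2 0.0587 [ 0.463  -0.1003]
top 64.6 0.0587 [ 0.4325 -0.088 ]
top 90.0 0.3402 [0.6957 0.0348]
top 90.4 0.2858 [0.6105 0.259 ]
scene 89.6 0.3293 [0.707  0.0445]
top 86.4 0.0799 [ 0.5478 -0.2278]
top 86.4 0.0794 [ 0.4906 -0.2235]
scene 84.8 0.0798 [ 0.4969 -0.2183]
scene 85.1 0.079 [ 0.5562 -0.2237]
top 88.5 0.0796 [ 0.6393 -0.0354]
```

```bash
cat > go.py <<'E'
import sys
from h import *
from scipy.spatial.transform import Rotation as R
def goal(x,y,z,yaw_y):
    s=observe(); r=R.from_quat(s["orientation"]);
    yy=r.apply([0,1,0]); cur=np.degrees(np.arctan2(yy[1],yy[0]))
    d=(yaw_y-cur+90)%180-90
    zz=np.array([0,0,-1.]);a=np.radians(cur+d);ty=np.array([np.cos(a),np.sin(a),0]);tx=np.cross(ty,zz)
    rt=R.from_matrix(np.c_[tx,ty,zz]); 
    D=np.array([x,y,z])-s["position"]
    print("t",round(s["time"],2),"pos",s["position"].round(4),"yawy",cur.round(1),"tilt",np.degrees(np.arccos(-r.apply([0,0,1])[2])).round(2),"F",s["ft_force"].round(2),"w",round(s["width"],3),"j7",s["joints"][6].round(2))
    print("turn rotvec(tool,deg)",np.degrees((r.inv()*rt).as_rotvec()).round(2)," shift after turn (mm)",(rt.inv().apply(D)*1000).round(1)," shift in current axes",(r.inv().apply(D)*1000).round(1))
if __name__=="__main__": goal(*map(float,sys.argv[1:5]))
E
python3 go.py .4495 -.092 .2 -22.5
```

```text
t 0.1 pos [ 0.1898 -0.5155  0.2303] yawy -69.8 tilt 0.12 F [ 0.67  0.48 -0.43] w 1.001 j7 -0.03
turn rotvec(tool,deg) [ -0.12  -0.05 -47.28]  shift after turn (mm) [490.6  77.9  30.3]  shift in current axes [ 390.  -307.6   31. ]
```

>>> {"name": "send_rows", "arguments": {"steps": [{"claw": 1,"offset": [0,0,0.005],"dr": [0,0,-7.88]},{"claw": 1,"offset": [0,0,0.005],"dr": [0,0,-7.88]},{"claw": 1,"offset": [0,0,0.005],"dr": [0,0,-7.88]},{"claw": 1,"offset": [0,0,0.005],"dr": [0,0,-7.88]},{"claw": 1,"offset": [0,0,0.005],"dr": [0,0,-7.88]},{"claw": 1,"offset": [0,0,0.005],"dr": [0,0,-7.88]},{"claw": 1,"offset": [0.02,0,0],"dr": [0,0,0]},{"claw": 1,"offset": [0.035,0.005,0],"dr": [0,0,0]},{"claw": 1,"offset": [0.045,0.008,0],"dr": [0,0,0]},{"claw": 1,"offset": [0.045,0.008,0],"dr": [0,0,0]},{"claw": 1,"offset": [0.045,0.008,0],"dr": [0,0,0]},{"claw": 1,"offset": [0.045,0.008,0],"dr": [0,0,0]}]}}

```text
time: 1.3
position: [0.3146, -0.3113, 0.201]
orientation: [0.832, 0.555, -0.0, -0.0]
ft_force: [0.7, -0.0, -0.5]
width: 1.0
```

>>> {"name": "send_rows", "arguments": {"steps": [{"claw": 1,"offset": [0.045,0.008,0],"dr": [0,0,0]},{"claw": 1,"offset": [0.045,0.008,0],"dr": [0,0,0]},{"claw": 1,"offset": [0.045,0.008,0],"dr": [0,0,0]},{"claw": 1,"offset": [0.045,0.008,0],"dr": [0,0,0]},{"claw": 1,"offset": [0.035,0.004,0.02],"dr": [0,0,0]},{"claw": 1,"offset": [0.03,0.004,0.03],"dr": [0,0,0]},{"claw": 1,"offset": [0.01,0,0.03],"dr": [0,0,0]},{"claw": 1,"offset": [0,0,0.01],"dr": [0,0,0]},{"claw": 1,"offset": [0,0,0],"dr": [0,0,0]}]}}

```text
time: 2.2
position: [0.4468, -0.0933, 0.1097]
orientation: [0.832, 0.556, -0.002, -0.002]
ft_force: [-0.7, -1.2, 0.4]
width: 1.006
```

```bash
python3 go.py .4495 -.092 .012 -22.5; cat > snap.py <<'E'
import sys
from h import *
t=sys.argv[1]
def crop(im,x,y,w,h,k,n):
    c=cv2.resize(im[y:y+h,x:x+w],None,fx=k,fy=k,interpolation=cv2.INTER_CUBIC)
    for i in range(-x%10,w,10): cv2.line(c,(i*k,0),(i*k,6),(255,255,255),1); cv2.putText(c,str(x+i),(i*k+1,16),0,.35,(255,255,255),1)
    for i in range(-y%10,h,10): cv2.line(c,(0,i*k),(6,i*k),(255,255,255),1); cv2.putText(c,str(y+i),(8,i*k+4),0,.35,(255,255,255),1)
    return c
out=[]
for a in sys.argv[2:]:
    n,x,y,w,h,k=a.split(",");x,y,w,h,k=map(int,(x,y,w,h,k))
    im=camera(n);cv2.imwrite(f"pics/{n}_{t}_full.png",im);out.append(crop(im,x,y,w,h,k,n))
H=max(o.shape[0] for o in out);out=[cv2.copyMakeBorder(o,0,H-o.shape[0],0,4,0) for o in out]
cv2.imwrite(f"pics/{t}.png",np.hstack(out))
E
python3 snap.py a top,280,200,100,100,4 scene,160,140,100,100,4
```

```text
t 2.2 pos [ 0.4468 -0.0933  0.1097] yawy -22.5 tilt 0.27 F [-0.66 -1.24  0.39] w 1.006 j7 -0.37
turn rotvec(tool,deg) [-0.26  0.07 -0.01]  shift after turn (mm) [ 2.3  2.  97.7]  shift in current axes [ 2.4  2.5 97.7]
```

View pics/a.png

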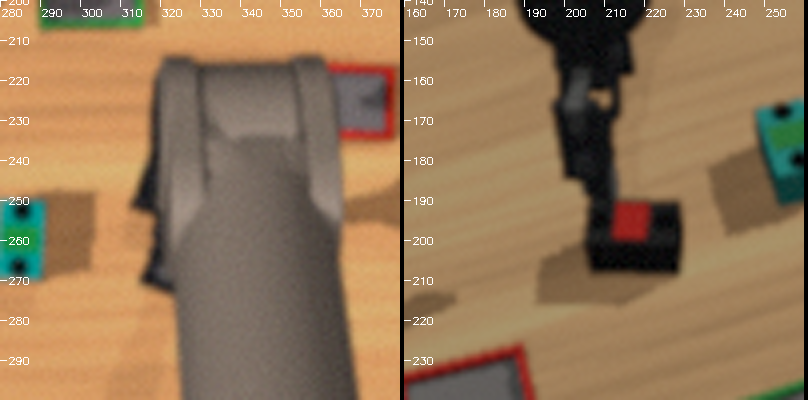

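>>> {"name": "send_rows", "arguments": {"steps": [{"claw": 1,"offset": [0.002,0.002,0.03],"dr": [-0.2,0,0]},{"claw": 1,"offset": [0,0,0.03],"dr": [0,0,0]},{"claw": 1,"offset": [0,0,0.025],"dr": [0,0,0]},{"claw": 1,"offset": [0,0,0.013],"dr": [0,0,0]},{"claw": 1,"offset": [0,0,0],"dr": [0,0,0]},{"claw": 0.2,"offset": [0,0,0],"dr": [0,0,0]},{"claw": 0,"offset": [0,0,0],"dr": [0,0,0]},{"claw": 0,"offset": [0,0,0],"dr": [0,0,0]},{"claw": 0,"offset": [0,0,0],"dr": [0,0,0]},{"claw": 0,"offset": [0,0,0],"dr": [0,0,0]},{"claw": 0,"offset": [0,0,0],"dr": [0,0,0]}]}}

```text
time: 3.4
position: [0.4527, -0.0921, 0.0145]
orientation: [0.831, 0.556, 0.002, 0.002]
ft_force: [-1.5, -0.1, 6.2]
width: 0.405
```

```bash
python3 go.py .4495 -.092 .08 -22.5;python3 go.py .521 -.224 .08 -3.8; python3 snap.py b top,280,200,100,100,4 scene,160,140,100,100,4
```

```text
t 3.4 pos [ 0.4527 -0.0921  0.0145] yawy -22.5 tilt 0.33 F [-1.55 -0.14  6.21] w 0.405 j7 -0.47
turn rotvec(tool,deg) [ 0.33 -0.    0.  ]  shift after turn (mm) [ -1.2  -3.  -65.5]  shift in current axes [ -1.1  -2.6 -65.5]
t 3.4 pos [ 0.4527 -0.0921  0.0145] yawy -22.5 tilt 0.33 F [-1.55 -0.14  6.21] w 0.405 j7 -0.47
turn rotvec(tool,deg) [  0.33   0.05 -18.7 ]  shift after turn (mm) [-127.1   76.9  -65.5]  shift in current axes [-95.7 114.  -64.8]
```

View pics/b.png

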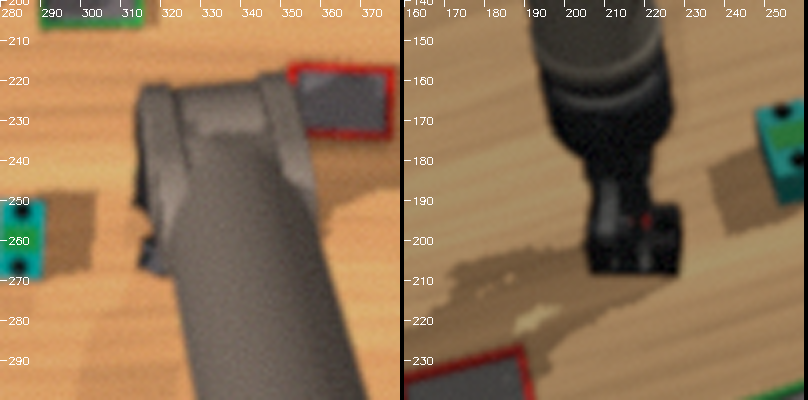

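>>> {"name": "send_rows", "arguments": {"steps": [{"claw": 0,"offset": [0,0,-0.01],"dr": [0,0,0]},{"claw": 0,"offset": [0,0,-0.025],"dr": [0,0,0]},{"claw": 0,"offset": [0,0,-0.035],"dr": [0,0,-3]},{"claw": 0,"offset": [-0.012,0.008,0],"dr": [0,0,-5.2]},{"claw": 0,"offset": [-0.022,0.014,0],"dr": [0,0,-5.2]},{"claw": 0,"offset": [-0.03,0.018,0],"dr": [0,0,-5.3]},{"claw": 0,"offset": [-0.03,0.018,0],"dr": [0,0,0]},{"claw": 0,"offset": [-0.02,0.012,0],"dr": [0,0,0]},{"claw": 0,"offset": [-0.01,0.006,0],"dr": [0,0,0]},{"claw": 0,"offset": [0,0,0],"dr": [0,0,0]}]}}

```text
time: 4.5
position: [0.508, -0.2268, 0.0836]
orientation: [0.731, 0.682, 0.001, 0.002]
ft_force: [0.1, 0.8, -2.3]
width: 0.407
```

```bash
python3 go.py .521 -.224 .018 -3.8; python3 snap.py c top,310,180,100,100,4 scene,110,150,100,120,4
```

```text
t 4.5 pos [ 0.508  -0.2268  0.0836] yawy -4.0 tilt 0.21 F [ 0.11  0.82 -2.33] w 0.407 j7 0.1
turn rotvec(tool,deg) [ 0.19  0.08 -0.15]  shift after turn (mm) [ 3.6 12.8 65.6]  shift in current axes [ 3.8 12.6 65.7]
```

View pics/c.png

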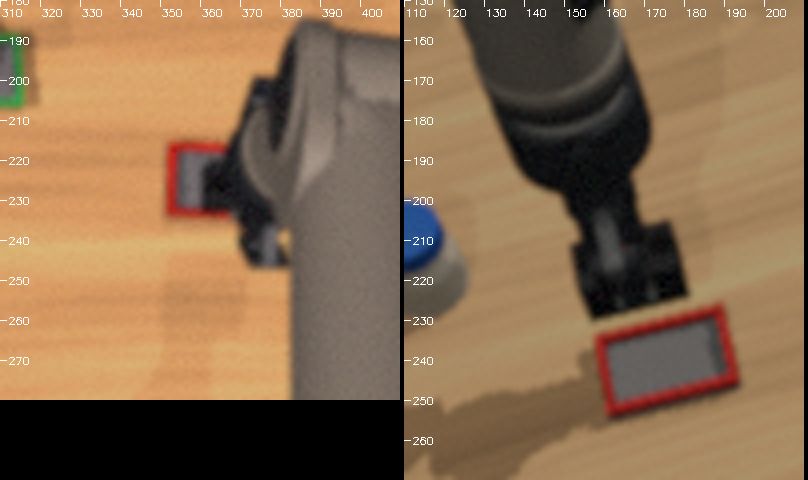

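```bash
python3 snap.py c2 scene,140,190,70,70,11;  python3 - <<'E'
from h import *
for a,b in (((156.5,229.5),(180.5,224.3)),):
    p,q=up("scene",a,.069),up("scene",b,.069);d=q-p;print(p,q,(p+q)/2,np.linalg.norm(d),np.degrees(np.arctan2(d[1],d[0])))
E
```

```text
[ 0.51993118 -0.25386237  0.069     ] [ 0.52613594 -0.1978361   0.069     ] [ 0.52303356 -0.22584924  0.069     ] 0.056368811842695724 83.6803933365128
```

View pics/c2.png

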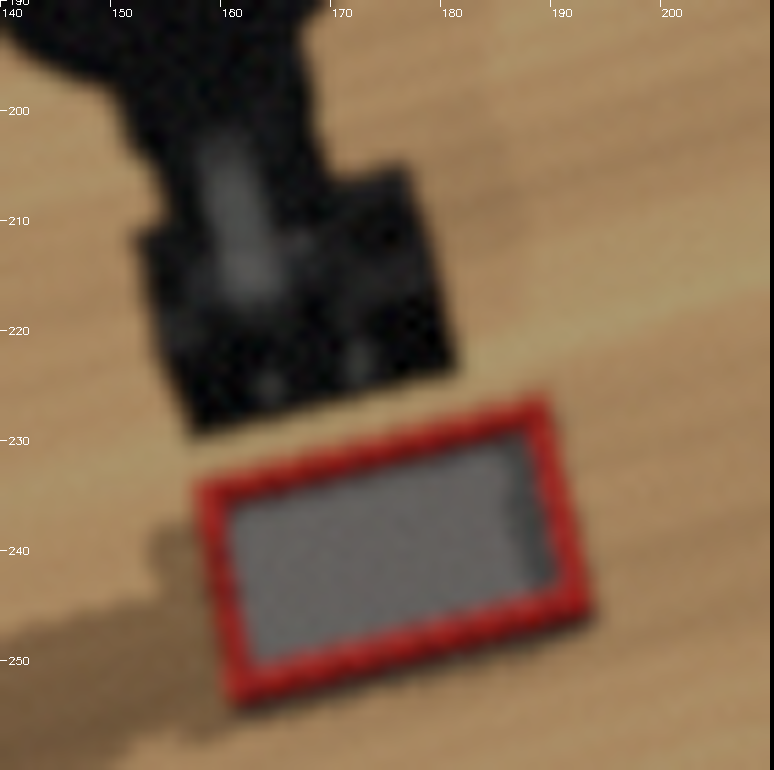

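>>> {"name": "send_rows", "arguments": {"steps": [{"claw": 0,"offset": [0.004,0.009,0.01],"dr": [0,0,0]},{"claw": 0,"offset": [0,0.009,0.015],"dr": [0,0,0]},{"claw": 0,"offset": [0,0,0.008],"dr": [0,0,0]},{"claw": 0,"offset": [0,0,0],"dr": [0,0,0]},{"claw": 0,"offset": [0,0,0],"dr": [0,0,0]}]}}

```text
time: 5.15
position: [0.5258, -0.222, 0.0504]
orientation: [0.73, 0.684, 0.0, 0.001]
ft_force: [-0.4, -0.9, -1.4]
width: 0.411
```

```bash
python3 go.py .526 -.224 .018 -3.8; python3 snap.py d scene,140,190,70,70,11
```

```text
t 5.15 pos [ 0.5258 -0.222   0.0504] yawy -3.8 tilt 0.13 F [-0.38 -0.9  -1.36] w 0.411 j7 0.06
turn rotvec(tool,deg) [0.12 0.05 0.04]  shift after turn (mm) [-2.   0.3 32.4]  shift in current axes [-2.   0.2 32.4]
```

View pics/d.png

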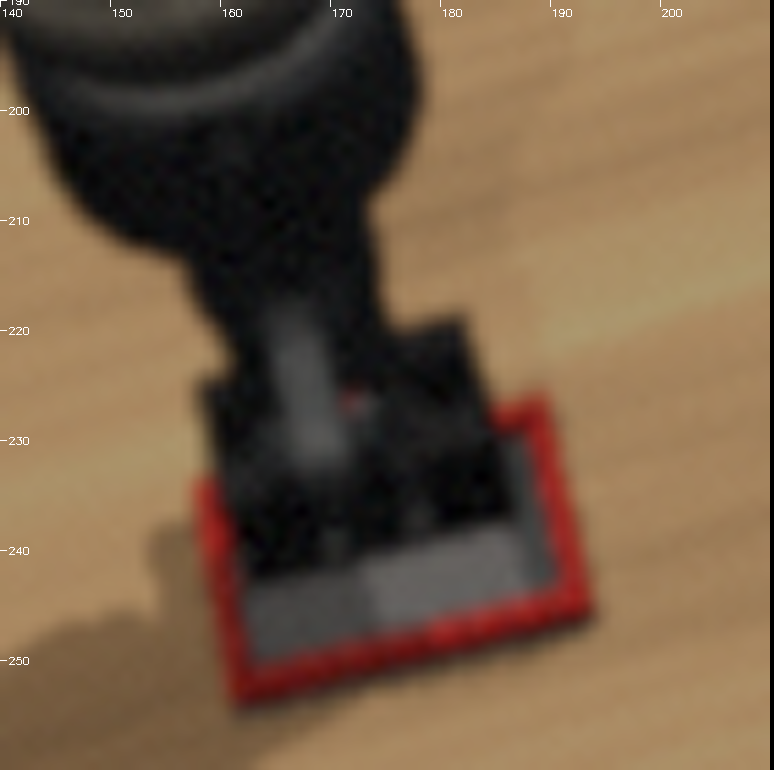

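```bash
python3 - <<'E'
from h import *
P=[up("scene",a,.0359) for a in((162,242.2),(186.2,237))]
print(P, [proj("scene",p-[0,0,.0319]) for p in P])
c=up("scene",(175.5,240),.012);print(c)
print((np.array(P).mean(0)))
E
```

```text
[array([ 0.53695584, -0.25178787,  0.0359    ]), array([ 0.54372177, -0.19429969,  0.0359    ])] [array([164.74452679, 248.745455  ]), array([188.35782417, 243.62274967])]
[ 0.52740475 -0.22103539  0.012     ]
[ 0.54033881 -0.22304378  0.0359    ]
```

>>> {"name": "send_rows", "arguments": {"steps": [{"claw": 0,"offset": [0,0.002,0.01],"dr": [0,0,0]},{"claw": 0,"offset": [0,0,0.012],"dr": [0,0,0]},{"claw": 0,"offset": [0,0,0.006],"dr": [0,0,0]},{"claw": 0,"offset": [0,0,0.004],"dr": [0,0,0]},{"claw": 0,"offset": [0,0,0],"dr": [0,0,0]}]}}

```text
time: 5.7
position: [0.5278, -0.2226, 0.0187]
orientation: [0.73, 0.683, 0.0, 0.001]
ft_force: [-2.3, -0.0, 2.3]
width: 0.41
```

```bash
python3 go.py .528 -.222 .018 -3.8; python3 snap.py e scene,140,190,70,70,11
```

```text
t 5.7 pos [ 0.5278 -0.2226  0.0187] yawy -3.8 tilt 0.11 F [-2.3  -0.02  2.3 ] w 0.41 j7 0.04
turn rotvec(tool,deg) [ 0.1   0.06 -0.  ]  shift after turn (mm) [0.6 0.2 0.7]  shift in current axes [0.6 0.2 0.7]
```

View pics/e.png

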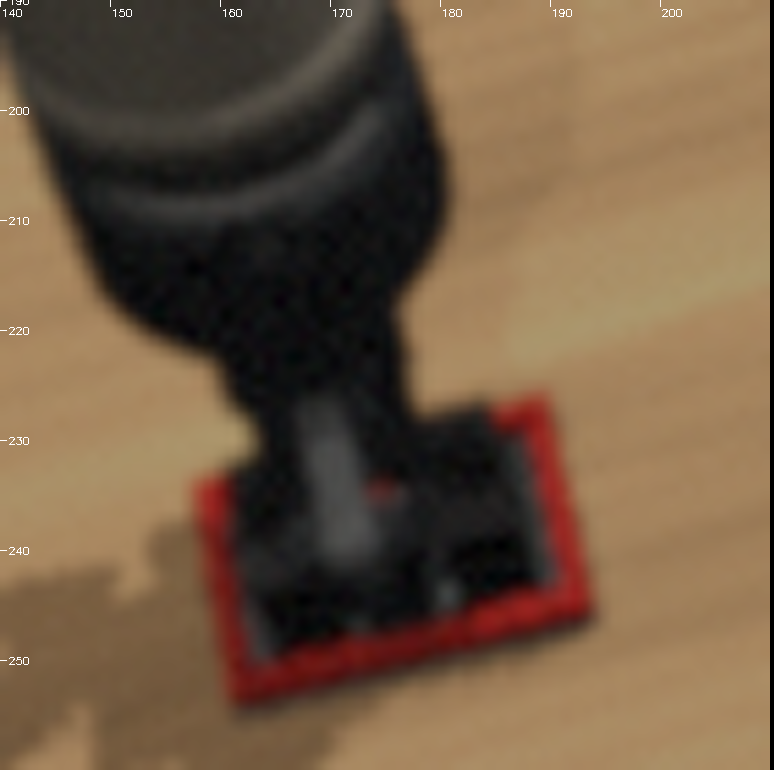

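>>> {"name": "send_rows", "arguments": {"steps": [{"claw": 0.5,"offset": [0,0,0],"dr": [0,0,0]},{"claw": 0.7,"offset": [0,0,0],"dr": [0,0,0]},{"claw": 0.8,"offset": [0,0,0],"dr": [0,0,0]},{"claw": 0.8,"offset": [0,0,-0.01],"dr": [0,0,0]},{"claw": 1,"offset": [0,0,-0.03],"dr": [0,0,0]},{"claw": 1,"offset": [0,0,-0.045],"dr": [0,0,0]},{"claw": 1,"offset": [0,0,-0.04],"dr": [0,0,0]},{"claw": 1,"offset": [0,0,0],"dr": [0,0,0]}]}}

```text
time: 6.55
position: [0.5331, -0.2235, 0.1514]
orientation: [0.73, 0.683, 0.004, 0.008]
ft_force: [1.0, -0.2, 1.2]
width: 0.999
```

```bash
python3 go.py .459 .126 .11 -23; python3 snap.py f scene,130,170,80,90,7
```

```text
t 6.55 pos [ 0.5331 -0.2235  0.1514] yawy -3.8 tilt 1.05 F [ 1.04 -0.23  1.21] w 0.999 j7 0.11
turn rotvec(tool,deg) [ 1.05  0.15 19.21]  shift after turn (mm) [ 292.8 -204.8   41.4]  shift in current axes [344.1 -97.8  37.8]
```

View pics/f.png

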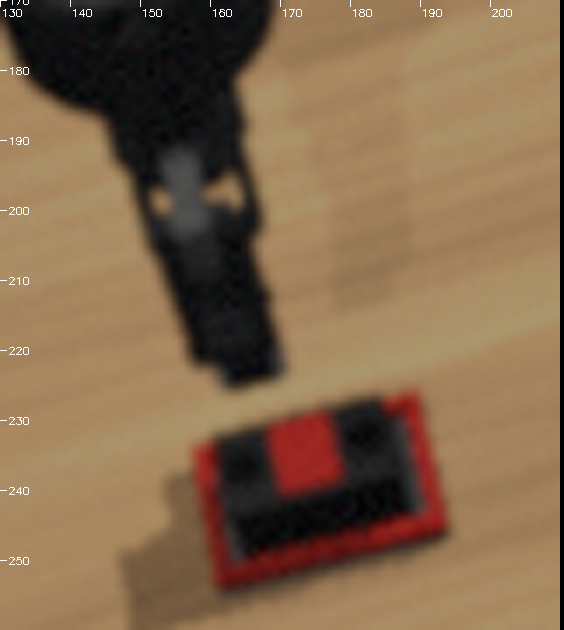

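The bad mould is seated flat in the red nest, tag up, with even gaps at both ends. Next is the good mould.

>>> {"name": "send_rows", "arguments": {"steps": [{"claw": 1,"offset": [0,0,0],"dr": [0,0,6.4]},{"claw": 1,"offset": [0,0,0],"dr": [0,0,6.4]},{"claw": 1,"offset": [0,0,0],"dr": [0,0,6.4]},{"claw": 1,"offset": [0.02,-0.014,0],"dr": [0,0,0]},{"claw": 1,"offset": [0.037,-0.025,0],"dr": [0,0,0]},{"claw": 1,"offset": [0.04,-0.028,0],"dr": [0,0,0]},{"claw": 1,"offset": [0.04,-0.028,0],"dr": [0,0,0]},{"claw": 1,"offset": [0.04,-0.028,0],"dr": [0,0,0]},{"claw": 1,"offset": [0.04,-0.028,0],"dr": [0,0,0]},{"claw": 1,"offset": [0.037,-0.025,0.01],"dr": [0,0,0]},{"claw": 1,"offset": [0.025,-0.018,0.015],"dr": [0,0,0]},{"claw": 1,"offset": [0.014,-0.01,0.015],"dr": [0,0,0]}]}}

```text
time: 7.8
position: [0.4529, 0.1304, 0.1022]
orientation: [0.832, 0.554, 0.001, 0.001]
ft_force: [0.8, -0.4, -0.1]
width: 1.001
```

>>> {"name": "send_rows", "arguments": {"steps": [{"claw": 1,"offset": [0,0,0.0],"dr": [0,0,0]},{"claw": 1,"offset": [0,0,0.0],"dr": [0,0,0]}]}}

```text
time: 8.0
position: [0.4544, 0.1258, 0.1025]
orientation: [0.834, 0.552, -0.0, 0.001]
ft_force: [0.4, -0.8, 0.4]
width: 0.999
```

```bash
python3 go.py .459 .126 .012 -23
```

```text
t 8.0 pos [0.4544 0.1258 0.1025] yawy -23.0 tilt 0.17 F [ 0.41 -0.8   0.42] w 0.999 j7 -0.91
turn rotvec(tool,deg) [0.14 0.1  0.01]  shift after turn (mm) [ 2.   4.2 90.5]  shift in current axes [ 2.1  4.  90.5]
```

>>> {"name": "send_rows", "arguments": {"steps": [{"claw": 1,"offset": [0.002,0.004,0.03],"dr": [0,0,0]},{"claw": 1,"offset": [0,0,0.03],"dr": [0,0,0]},{"claw": 1,"offset": [0,0,0.02],"dr": [0,0,0]},{"claw": 1,"offset": [0,0,0.01],"dr": [0,0,0]},{"claw": 1,"offset": [0,0,0],"dr": [0,0,0]},{"claw": 0.2,"offset": [0,0,0],"dr": [0,0,0]},{"claw": 0,"offset": [0,0,0],"dr": [0,0,0]},{"claw": 0,"offset": [0,0,0],"dr": [0,0,0]},{"claw": 0,"offset": [0,0,0],"dr": [0,0,0]},{"claw": 0,"offset": [0,0,0],"dr": [0,0,0]},{"claw": 0,"offset": [0,0,0],"dr": [0,0,0]}]}}

```text
time: 9.1
position: [0.4606, 0.1275, 0.0142]
orientation: [0.834, 0.552, 0.002, 0.002]
ft_force: [-0.1, 0.1, 6.1]
width: 0.412
```

```bash
python3 go.py .614 -.035 .08 0;
```

```text
t 9.1 pos [0.4606 0.1275 0.0142] yawy -23.0 tilt 0.32 F [-0.08  0.12  6.12] w 0.412 j7 -1.01
turn rotvec(tool,deg) [ 3.200e-01 -1.000e-02 -2.299e+01]  shift after turn (mm) [-162.5  153.4  -65.8]  shift in current axes [-89.6 205.  -64.8]
```

>>> {"name": "send_rows", "arguments": {"steps": [{"claw": 0,"offset": [0,0,-0.01],"dr": [0,0,0]},{"claw": 0,"offset": [0,0,-0.03],"dr": [0,0,0]},{"claw": 0,"offset": [0,0,-0.04],"dr": [0,0,-4.5]},{"claw": 0,"offset": [0,0,-0.005],"dr": [0,0,-6.2]},{"claw": 0,"offset": [0,0,0],"dr": [0,0,-6.2]},{"claw": 0,"offset": [0,0,0],"dr": [0,0,-6.1]},{"claw": 0,"offset": [-0.02,0,0],"dr": [0,0,0]},{"claw": 0,"offset": [-0.03,0,0],"dr": [0,0,0]},{"claw": 0,"offset": [-0.04,0,0],"dr": [0,0,0]},{"claw": 0,"offset": [-0.04,0,0],"dr": [0,0,0]},{"claw": 0,"offset": [-0.03,0.015,0],"dr": [0,0,0]},{"claw": 0,"offset": [0,0.025,0],"dr": [0,0,0]}]}}

```text
time: 10.3
position: [0.4973, -0.0406, 0.0978]
orientation: [0.711, 0.704, -0.003, 0.002]
ft_force: [-0.1, -0.0, -1.4]
width: 0.406
```

>>> {"name": "send_rows", "arguments": {"steps": [{"claw": 0,"offset": [0,0.03,0],"dr": [0,0,0]},{"claw": 0,"offset": [0,0.03,0],"dr": [0,0,0]},{"claw": 0,"offset": [0,0.02,0],"dr": [0,0,0]},{"claw": 0,"offset": [0,0.01,0],"dr": [0,0,0]},{"claw": 0,"offset": [0,0,0],"dr": [0,0,0]},{"claw": 0,"offset": [0,0,0],"dr": [0,0,0]}]}}

```text
time: 10.9
position: [0.5879, -0.0328, 0.0983]
orientation: [0.707, 0.707, -0.0, 0.001]
ft_force: [-1.0, -0.8, -1.3]
width: 0.409
```

```bash
python3 go.py .616 -.035 .05 0;python3 snap.py g scene,220,190,80,80,9
```

```text
t 10.9 pos [ 0.5879 -0.0328  0.0983] yawy 0.0 tilt 0.1 F [-1.05 -0.78 -1.31] w 0.409 j7 -0.23
turn rotvec(tool,deg) [0.05 0.08 0.02]  shift after turn (mm) [-2.2 28.1 48.3]  shift in current axes [-2.1 28.  48.4]
```

View pics/g.png

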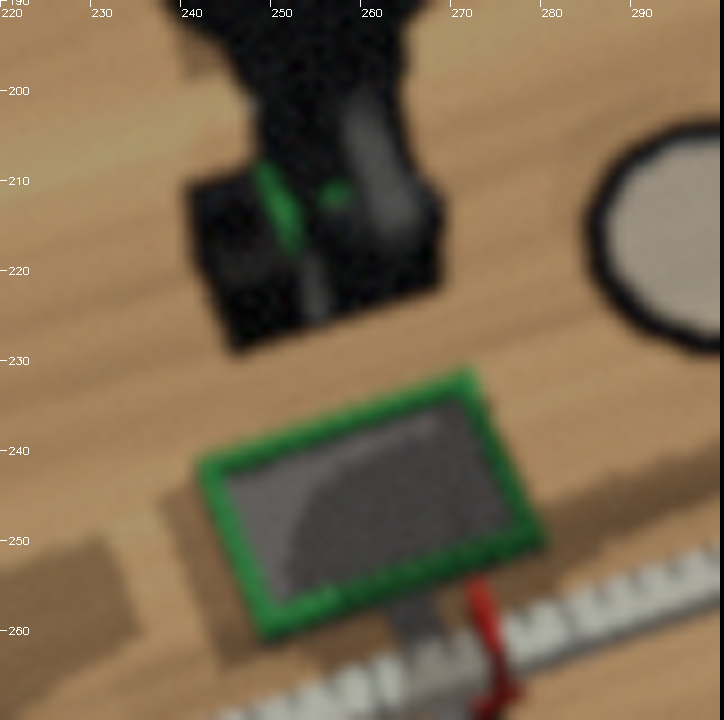

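```bash
python3 - <<'E'
from h import *
def f(a,b,z):
    p,q=up("scene",a,z),up("scene",b,z);d=q-p;print(p,q,(p+q)/2,np.linalg.norm(d),np.degrees(np.arctan2(d[1],d[0])))
f((245.5,229.5),(268.2,222.5),.0838)
f((240.5,211),(264,204),.1198)
E
```

```text
[ 0.60375593 -0.06163835  0.0838    ] [ 0.60467402 -0.00628811  0.0838    ] [ 0.60421497 -0.03396323  0.0838    ] 0.05535784923044857 89.04972364096442
[ 0.57478546 -0.06149006  0.1198    ] [ 0.57584133 -0.00513547  0.1198    ] [ 0.57531339 -0.03331277  0.1198    ] 0.05636447965049094 88.92662838124116
```

>>> {"name": "send_rows", "arguments": {"steps": [{"claw": 0,"offset": [0,0.015,0.015],"dr": [0,0,0]},{"claw": 0,"offset": [-0.001,0.013,0.02],"dr": [0,0,0]},{"claw": 0,"offset": [0,0,0.013],"dr": [0,0,0]},{"claw": 0,"offset": [0,0,0],"dr": [0,0,0]},{"claw": 0,"offset": [0,0,0],"dr": [0,0,0]}]}}

```text
time: 11.45
position: [0.6162, -0.0339, 0.0508]
orientation: [0.707, 0.707, 0.0, 0.001]
ft_force: [0.4, -0.5, -2.2]
width: 0.41
```

```bash
python3 go.py .616 -.0335 .018 0;python3 snap.py i scene,220,190,80,80,9
```

```text
t 11.45 pos [ 0.6162 -0.0339  0.0508] yawy 0.0 tilt 0.13 F [ 0.41 -0.49 -2.2 ] w 0.41 j7 -0.26
turn rotvec(tool,deg) [0.09 0.09 0.02]  shift after turn (mm) [ 0.4 -0.2 32.8]  shift in current axes [ 0.5 -0.3 32.8]
```

View pics/i.png

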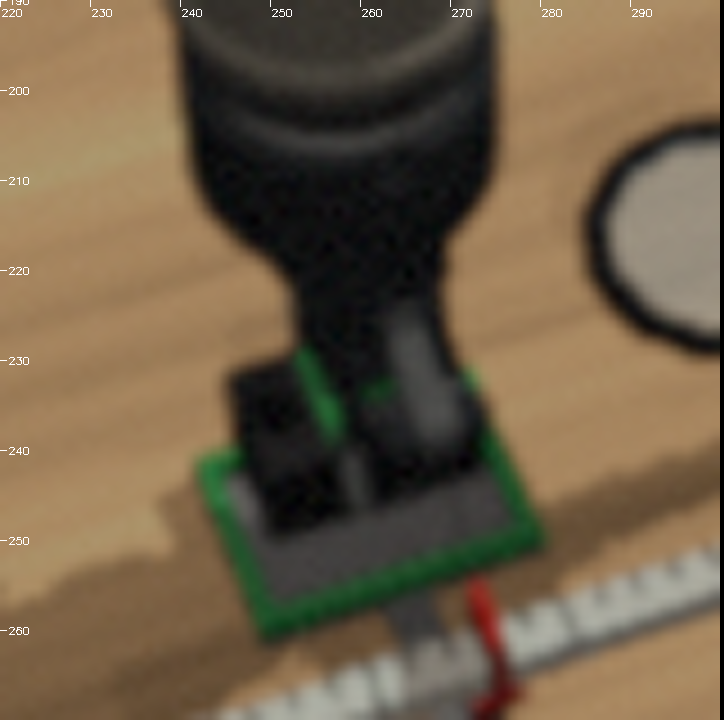

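>>> {"name": "send_rows", "arguments": {"steps": [{"claw": 0,"offset": [0,0,0.01],"dr": [0,0,0]},{"claw": 0,"offset": [0,0,0.012],"dr": [0,0,0]},{"claw": 0,"offset": [0,0,0.006],"dr": [0,0,0]},{"claw": 0,"offset": [0,0,0.004],"dr": [0,0,0]},{"claw": 0,"offset": [0,0,0],"dr": [0,0,0]}]}}

```text
time: 12.0
position: [0.6174, -0.034, 0.0185]
orientation: [0.707, 0.707, 0.0, 0.001]
ft_force: [0.0, -0.2, -1.7]
width: 0.412
```

```bash
python3 go.py .616 -.0335 .018 0;python3 snap.py j scene,220,190,80,80,9
```

```text
t 12.0 pos [ 0.6174 -0.034   0.0185] yawy 0.0 tilt 0.17 F [ 0.01 -0.18 -1.66] w 0.412 j7 -0.27
turn rotvec(tool,deg) [0.15 0.08 0.  ]  shift after turn (mm) [ 0.5 -1.4  0.5]  shift in current axes [ 0.5 -1.4  0.5]
```

View pics/j.png

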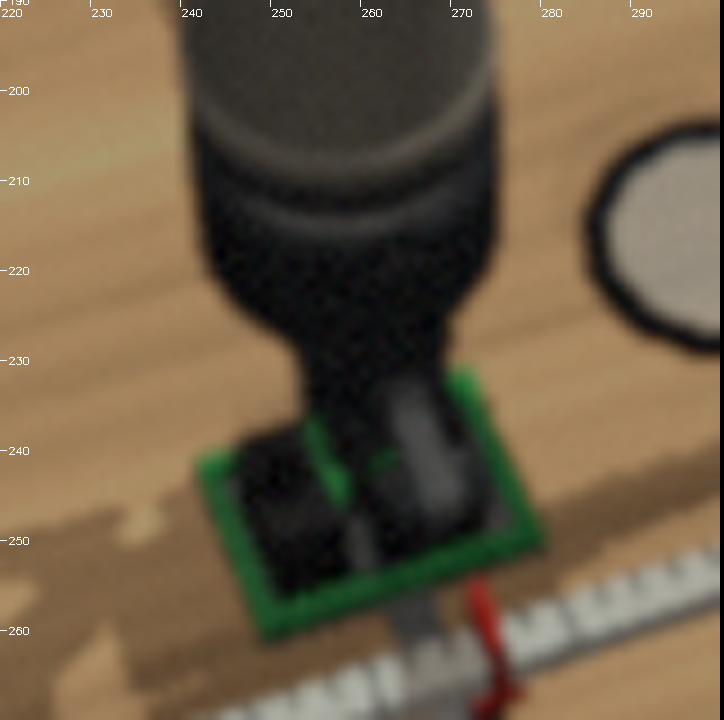

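>>> {"name": "send_rows", "arguments": {"steps": [{"claw": 0,"offset": [0.0015,-0.001,0],"dr": [0,0,0]},{"claw": 0,"offset": [0,0,0.002],"dr": [0,0,0]},{"claw": 0,"offset": [0,0,0],"dr": [0,0,0]},{"claw": 0.5,"offset": [0,0,0],"dr": [0,0,0]},{"claw": 0.7,"offset": [0,0,0],"dr": [0,0,0]},{"claw": 0.75,"offset": [0,0,0],"dr": [0,0,0]},{"claw": 0.75,"offset": [0,0,-0.01],"dr": [0,0,0]},{"claw": 0.75,"offset": [0,0,-0.03],"dr": [0,0,0]},{"claw": 0.75,"offset": [0,0,-0.045],"dr": [0,0,0]},{"claw": 0.75,"offset": [0,0,-0.045],"dr": [0,0,0]},{"claw": 0.4,"offset": [0,0,-0.03],"dr": [0,0,0]},{"claw": 0,"offset": [0,0,0],"dr": [0,0,0]}]}}

```text
time: 13.25
position: [0.6199, -0.0314, 0.1837]
orientation: [0.707, 0.707, 0.005, 0.006]
ft_force: [0.1, 0.9, 0.6]
width: 0.422
```

```bash
python3 go.py .611 .268 .17 0;python3 snap.py k scene,220,150,120,120,6
```

```text
t 13.25 pos [ 0.6199 -0.0314  0.1837] yawy 0.0 tilt 0.91 F [0.13 0.91 0.65] w 0.422 j7 -0.2
turn rotvec(tool,deg) [0.91 0.06 0.  ]  shift after turn (mm) [299.4  -8.9  13.7]  shift in current axes [299.4  -9.1  13.2]
```

View pics/k.png

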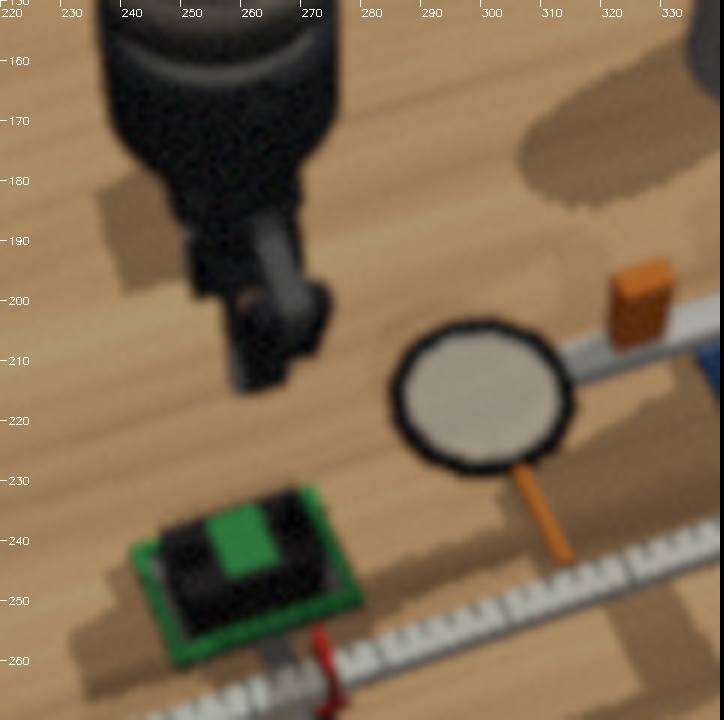

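>>> {"name": "send_rows", "arguments": {"steps": [{"claw": 0,"offset": [0.02,0,0],"dr": [0,0,0]},{"claw": 0,"offset": [0.035,0,0],"dr": [0,0,0]},{"claw": 0,"offset": [0.04,-0.001,0],"dr": [0,0,0]},{"claw": 0,"offset": [0.04,-0.001,0],"dr": [0,0,0]},{"claw": 0,"offset": [0.04,-0.001,0],"dr": [0,0,0]},{"claw": 0,"offset": [0.04,-0.001,0],"dr": [0,0,0]},{"claw": 0,"offset": [0.04,-0.001,0],"dr": [0,0,0]},{"claw": 0,"offset": [0.03,0,0],"dr": [0,0,0]},{"claw": 0,"offset": [0.015,0,0],"dr": [0,0,0]},{"claw": 0,"offset": [0,0,0.01],"dr": [0,0,0]},{"claw": 0,"offset": [0,0,0.01],"dr": [0,0,0]},{"claw": 0,"offset": [0,0,0],"dr": [0,0,0]}]}}

```text
time: 14.5
position: [0.6109, 0.263, 0.153]
orientation: [0.708, 0.706, -0.003, 0.002]
ft_force: [-0.2, -0.5, 0.1]
width: -0.002
```

```bash
python3 go.py .614 .268 .13 0;python3 snap.py l scene,320,120,100,100,4 top,160,140,100,100,4
```

```text
t 14.5 pos [0.6109 0.263  0.153 ] yawy -0.2 tilt 0.39 F [-0.2  -0.53  0.12] w -0.002 j7 -0.68
turn rotvec(tool,deg) [-0.05  0.38 -0.22]  shift after turn (mm) [ 5.   3.1 23. ]  shift in current axes [ 5.1  3.1 23. ]
```

View pics/l.png

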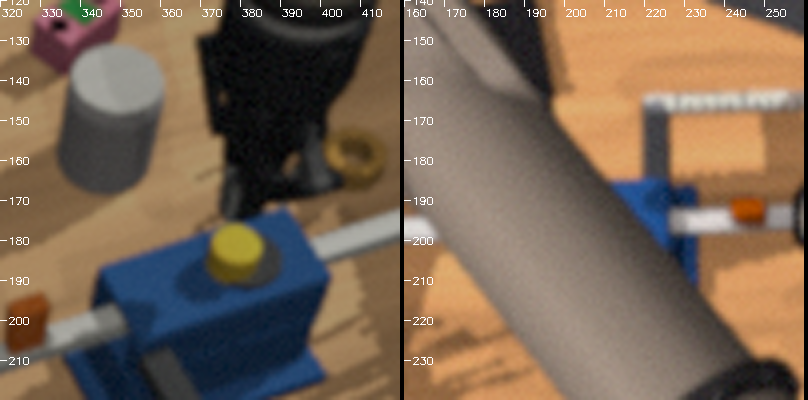

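```bash
python3 -c "
from h import *
print(up('scene',(377,181),.124),proj('scene',[.6109,.263,.153]),up('top',(198.4,193.7),.124),up('top',(198,193.5),.124))"
```

```text
[0.61256806 0.26501602 0.124     ] [378.12596484 173.02642072] [0.60849691 0.26755042 0.124     ] [0.60911295 0.26871079 0.124     ]
```

>>> {"name": "send_rows", "arguments": {"steps": [{"claw": 0,"offset": [0.004,0.003,0.012],"dr": [0,0,0]},{"claw": 0,"offset": [0,0,0.012],"dr": [0,0,0]},{"claw": 0,"offset": [0,0,0.006],"dr": [0,0,0]},{"claw": 0,"offset": [0,0,0.004],"dr": [0,0,0]},{"claw": 0,"offset": [0,0,0.003],"dr": [0,0,0]},{"claw": 0,"offset": [0,0,0],"dr": [0,0,0]}]}}

```text
time: 15.2
position: [0.6142, 0.2716, 0.119]
orientation: [0.707, 0.707, 0.001, 0.002]
ft_force: [-0.5, -0.5, 0.5]
width: -0.003
```

>>> {"name": "send_rows", "arguments": {"steps": [{"claw": 0,"offset": [-0.003,0,0.002],"dr": [0,0,0]},{"claw": 0,"offset": [0,0,0.002],"dr": [0,0,0]},{"claw": 0,"offset": [0,0,0],"dr": [0,0,0]}]}}

```text
time: 15.5
position: [0.6147, 0.2698, 0.1159]
orientation: [0.707, 0.707, 0.002, 0.001]
ft_force: [0.4, 2.3, 1.3]
width: -0.001
```

>>> {"name": "send_rows", "arguments": {"steps": [{"claw": 0,"offset": [0,0,0.002],"dr": [0,0,0]},{"claw": 0,"offset": [0,0,0],"dr": [0,0,0]}]}}

```text
time: 15.7
position: [0.6147, 0.2697, 0.1142]
orientation: [0.707, 0.707, 0.002, 0.002]
ft_force: [0.2, 3.2, 4.9]
width: 0.001
```

>>> {"name": "send_rows", "arguments": {"steps": [{"claw": 0,"offset": [0,0,0.003],"dr": [0,0,0]},{"claw": 0,"offset": [0,0,0],"dr": [0,0,0]}]}}

```text
time: 15.9
position: [0.6149, 0.2698, 0.114]
orientation: [0.707, 0.707, 0.002, 0.002]
ft_force: [-3.7, 0.2, 14.8]
width: -0.001
```

```bash
python3 snap.py m scene,330,140,100,100,7
```

```text
(no output)
```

View pics/m.png

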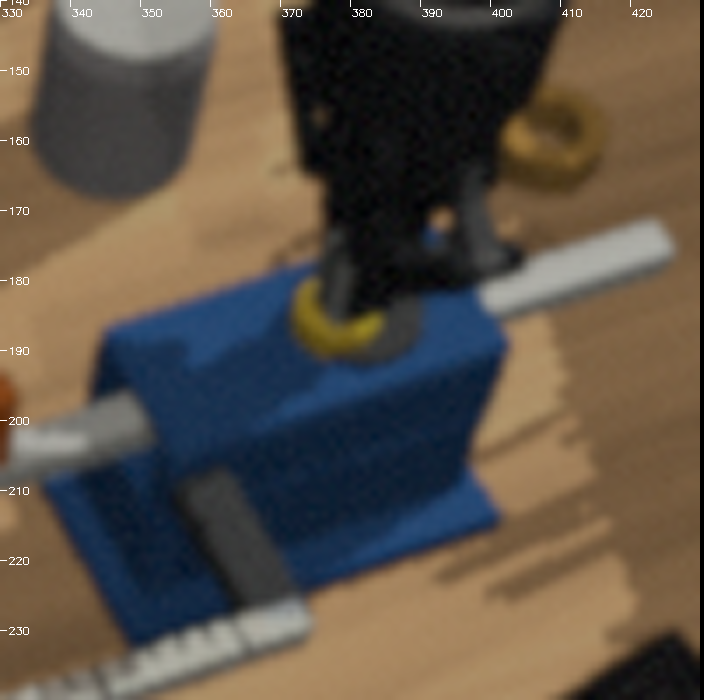

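>>> {"name": "send_rows", "arguments": {"steps": [{"claw": 0,"offset": [0,0,-0.01],"dr": [0,0,0]},{"claw": 0,"offset": [0,0,-0.03],"dr": [0,0,0]},{"claw": 0.3,"offset": [0,0,-0.03],"dr": [0,0,0]},{"claw": 0.6,"offset": [-0.02,0,0],"dr": [0,0,0]},{"claw": 0.6,"offset": [-0.03,0,0],"dr": [0,0,0]},{"claw": 0.6,"offset": [-0.02,0,0],"dr": [0,0,0]},{"claw": 0.6,"offset": [0,0,0],"dr": [0,0,0]}]}}

```text
time: 16.65
position: [0.6153, 0.1916, 0.1791]
orientation: [0.71, 0.704, -0.002, 0.004]
ft_force: [1.0, -0.1, -1.0]
width: 0.6
```

```bash
python3 snap.py n scene,300,170,80,60,9; python3 go.py .614 .13 .17 0; python3 - <<'E'
from h import *
for p in((325.7,196),(326.3,196)): print(up("scene",p,.132))
# tab bottom front face mid at z .09 / whole
for p in((245.7,191.7),): print(up("top",p,.132))
E
```

```text
t 16.7 pos [0.6146 0.1949 0.1793] yawy -0.3 tilt 0.29 F [-0.27  0.96  1.12] w 0.603 j7 -0.58
turn rotvec(tool,deg) [ 0.11  0.27 -0.28]  shift after turn (mm) [-64.9  -0.6   9.3]  shift in current axes [-64.9  -0.3   9.7]
[0.61374322 0.13133172 0.132     ]
[0.61423621 0.13260896 0.132     ]
[0.60926604 0.13029019 0.132     ]
```

View pics/n.png

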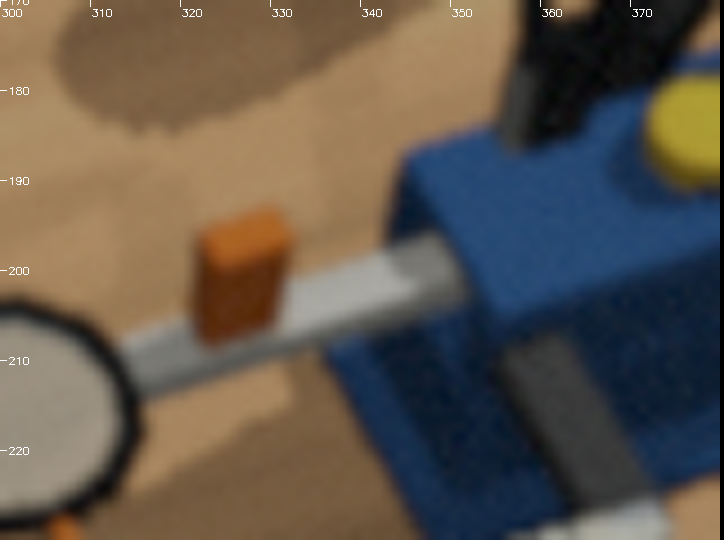

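>>> {"name": "send_rows", "arguments": {"steps": [{"claw": 0.6,"offset": [-0.025,0,0],"dr": [0,0,-0.28]},{"claw": 0.6,"offset": [-0.025,0,0],"dr": [0,0,0]},{"claw": 0.6,"offset": [-0.013,0,0.01],"dr": [0,0,0]},{"claw": 0.6,"offset": [0,0,0.015],"dr": [0,0,0]},{"claw": 0.6,"offset": [0,0,0.01],"dr": [0,0,0]},{"claw": 0.6,"offset": [0,0,0],"dr": [0,0,0]}]}}

```text
time: 17.3
position: [0.6124, 0.1365, 0.1428]
orientation: [0.705, 0.71, -0.001, -0.0]
ft_force: [0.6, 0.2, -0.1]
width: 0.6
```

```bash
python3 snap.py o scene,290,150,80,80,9; python3 go.py .615 .132 .097 0
```

```text
t 17.35 pos [0.6132 0.1369 0.1441] yawy 0.4 tilt 0.06 F [-0.78  0.05  0.51] w 0.601 j7 -0.49
turn rotvec(tool,deg) [0.02 0.06 0.4 ]  shift after turn (mm) [-4.9  1.8 47.1]  shift in current axes [-4.8  1.7 47.1]
```

View pics/o.png

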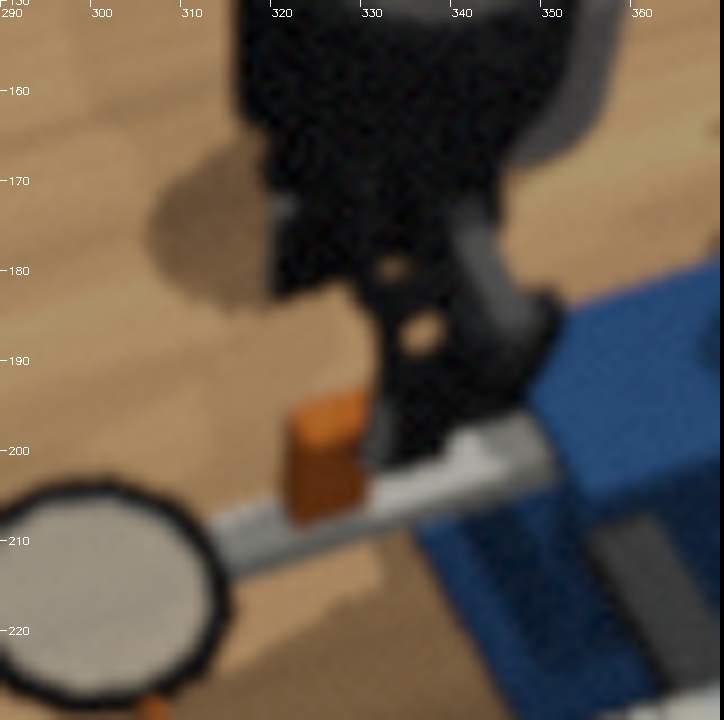

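>>> {"name": "send_rows", "arguments": {"steps": [{"claw": 0.6,"offset": [-0.005,0.002,0.01],"dr": [0,0,0.4]},{"claw": 0.6,"offset": [0,0,0.018],"dr": [0,0,0]},{"claw": 0.6,"offset": [0,0,0.012],"dr": [0,0,0]},{"claw": 0.6,"offset": [0,0,0.006],"dr": [0,0,0]},{"claw": 0.6,"offset": [0,0,0],"dr": [0,0,0]}]}}

```text
time: 17.85
position: [0.6159, 0.1305, 0.0984]
orientation: [0.708, 0.706, -0.0, 0.001]
ft_force: [-0.8, 0.1, -0.6]
width: 0.601
```

```bash
python3 snap.py p scene,290,150,80,80,9; python3 go.py .615 .132 .097 0
```

```text
t 17.9 pos [0.6165 0.1308 0.0993] yawy -0.1 tilt 0.18 F [0.12 0.96 0.05] w 0.604 j7 -0.51
turn rotvec(tool,deg) [ 0.16  0.07 -0.11]  shift after turn (mm) [ 1.2 -1.5  2.3]  shift in current axes [ 1.2 -1.5  2.3]
```

View pics/p.png

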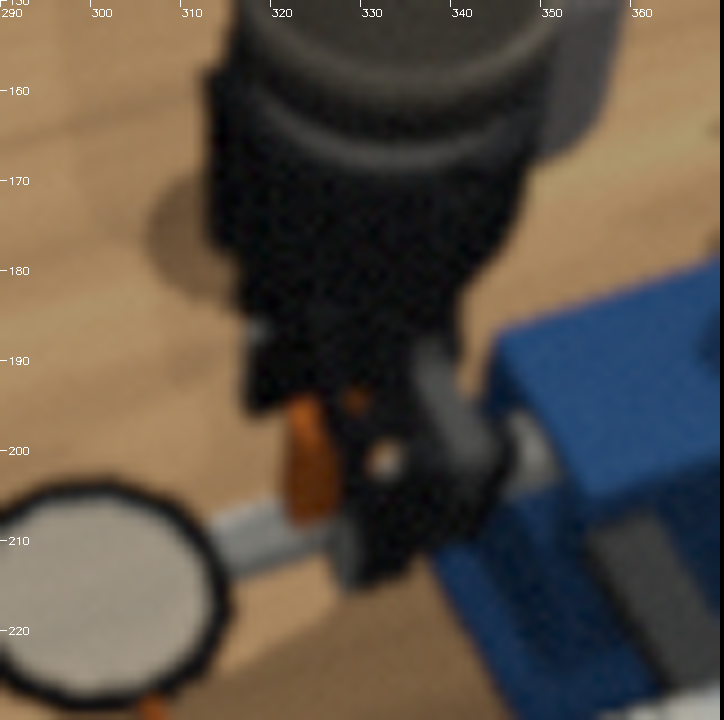

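```bash
python3 - <<'E'
from h import *
for y in(.125,.131,.137):
  print(y,proj("scene",[.642,y,.105]),"tabtop",proj("scene",[.615,y,.132]),"tab front bottom",proj("scene",[.622,y,.09]))
E
```

```text
0.125 [327.2650532  212.99281991] tabtop [323.39224445 197.23096767] tab front bottom [323.15616537 209.90357143]
0.131 [329.64479776 212.21055542] tabtop [325.79525111 196.46011437] tab front bottom [325.48995586 209.14123642]
0.137 [332.01926551 211.43002551] tabtop [328.19288704 195.69098392] tab front bottom [327.81868095 208.38055603]
```

>>> {"name": "send_rows", "arguments": {"steps": [{"claw": 0.3,"offset": [0,-0.001,0.001],"dr": [0,0,0]},{"claw": 0,"offset": [0,0,0],"dr": [0,0,0]},{"claw": 0,"offset": [0,0,0],"dr": [0,0,0]},{"claw": 0,"offset": [0,0,0],"dr": [0,0,0]},{"claw": 0,"offset": [0,0,0],"dr": [0,0,0]},{"claw": 0,"offset": [0,0,0],"dr": [0,0,0]}]}}

```text
time: 18.5
position: [0.6134, 0.1308, 0.0993]
orientation: [0.707, 0.707, -0.001, 0.001]
ft_force: [-5.0, -0.6, 4.4]
width: 0.156
```

```bash
python3 go.py .615 .132 .097 0; python3 - <<'E'
from h import *
# index fin & pointer: scene pixels
print("ptr tip scene",up("scene",(312.7,243.5),.084), "top", up("top",(268.5,167),.084))
E
python3 snap.py q scene,230,200,100,80,8;python3 snap.py r top,250,140,80,80,8
```

```text
t 18.5 pos [0.6134 0.1308 0.0993] yawy -0.0 tilt 0.14 F [-4.97 -0.62  4.36] w 0.156 j7 -0.51
turn rotvec(tool,deg) [-0.03  0.14 -0.04]  shift after turn (mm) [1.2 1.6 2.3]  shift in current axes [1.2 1.6 2.3]
ptr tip scene [0.693348   0.06767712 0.084     ] top [0.69246362 0.06589365 0.084     ]
```

View pics/q.png

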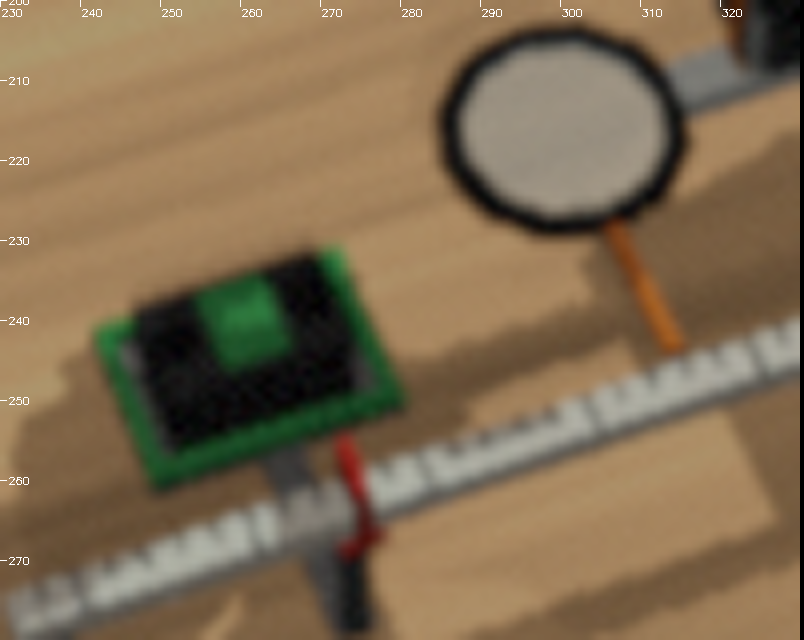

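View pics/r.png

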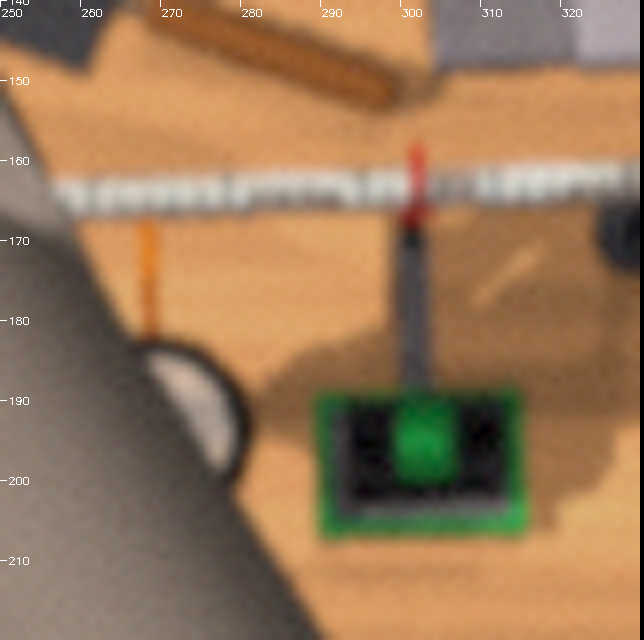

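```bash
python3 - <<'E'
from h import *
print("top ptr",up("top",(268,167),.084),"fin low",up("top",(301.1,166.5),.088),"fin top",up("top",(301.6,158.5),.105),up("top",(301.1,166.5),.105))
print("scene ptr",up("scene",(313,243.2),.084),"fin near top",up("scene",(272,254),.105),"fin far top",up("scene",(275,263),.105), up("scene",(275.5,267.5),.088))
E
```

```text
top ptr [0.6925036  0.06738828 0.084     ] fin low [ 0.69035824 -0.03130387  0.088     ] fin top [ 0.7101056 -0.0329003  0.105    ] [ 0.68596049 -0.03074841  0.105     ]
scene ptr [0.69287774 0.06861765 0.084     ] fin near top [ 0.69621168 -0.03113648  0.105     ] fin far top [ 0.7189608 -0.0328476  0.105    ] [ 0.72130437 -0.03268306  0.088     ]
```

>>> {"name": "send_rows", "arguments": {"steps": [{"claw": 0,"offset": [-0.004,0,0],"dr": [0,0,0]},{"claw": 0,"offset": [-0.008,0,0],"dr": [0,0,0]},{"claw": 0,"offset": [-0.012,0,0],"dr": [0,0,0]},{"claw": 0,"offset": [-0.012,0,0],"dr": [0,0,0]},{"claw": 0,"offset": [0,0,0],"dr": [0,0,0]},{"claw": 0,"offset": [0,0,0],"dr": [0,0,0]}]}}

```text
time: 19.2
position: [0.6136, 0.0959, 0.0993]
orientation: [0.707, 0.707, 0.0, 0.0]
ft_force: [-5.6, 2.8, 4.8]
width: 0.156
```

```bash
python3 go.py .614 .0308 .099 0; python3 snap.py s scene,230,170,100,100,7
```

```text
t 19.2 pos [0.6136 0.0959 0.0993] yawy -0.0 tilt 0.01 F [-5.63  2.78  4.76] w 0.156 j7 -0.45
turn rotvec(tool,deg) [ 0.01  0.   -0.03]  shift after turn (mm) [-65.1   0.4   0.3]  shift in current axes [-65.1   0.4   0.3]
```

View pics/s.png

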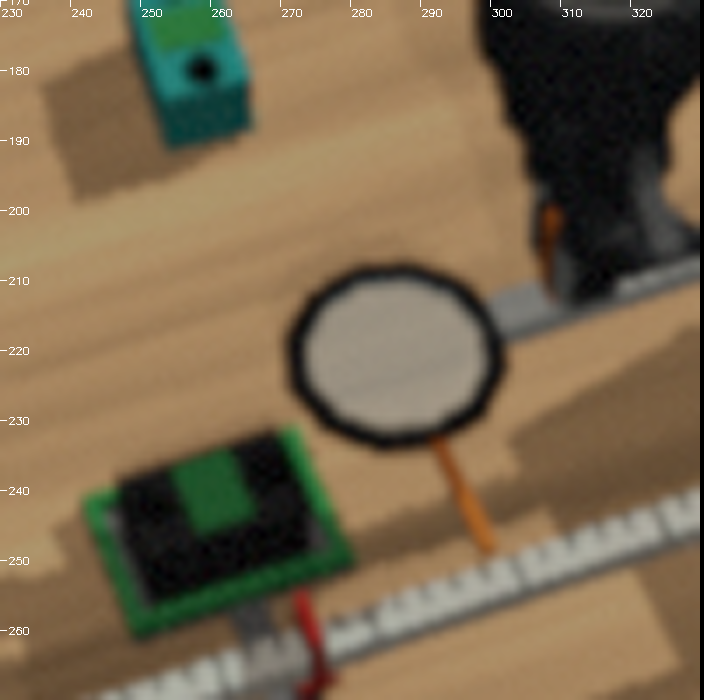

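The boom follows; the pointer tip is at (298.5,248) and the fin at about (272.5,254). I'll pull another 60 mm.

>>> {"name": "send_rows", "arguments": {"steps": [{"claw": 0,"offset": [-0.006,0,0],"dr": [0,0,0]},{"claw": 0,"offset": [-0.012,0,0],"dr": [0,0,0]},{"claw": 0,"offset": [-0.015,0,0],"dr": [0,0,0]},{"claw": 0,"offset": [-0.015,0,0],"dr": [0,0,0]},{"claw": 0,"offset": [-0.008,0,0],"dr": [0,0,0]},{"claw": 0,"offset": [-0.004,0,0],"dr": [0,0,0]},{"claw": 0,"offset": [0,0,0],"dr": [0,0,0]},{"claw": 0,"offset": [0,0,0],"dr": [0,0,0]}]}}

```text
time: 20.05
position: [0.6139, 0.0365, 0.0993]
orientation: [0.707, 0.707, 0.001, 0.0]
ft_force: [-4.7, 3.2, 5.1]
width: 0.156
```

```bash
python3 go.py .614 .0308 .099 0; python3 snap.py t scene,250,220,60,60,13;  python3 snap.py u top,270,145,60,60,13
```

```text
t 20.05 pos [0.6139 0.0365 0.0993] yawy -0.0 tilt 0.06 F [-4.75  3.15  5.13] w 0.156 j7 -0.35
turn rotvec(tool,deg) [ 0.05 -0.03 -0.01]  shift after turn (mm) [-5.7  0.1  0.3]  shift in current axes [-5.7  0.1  0.3]
```

View pics/t.png

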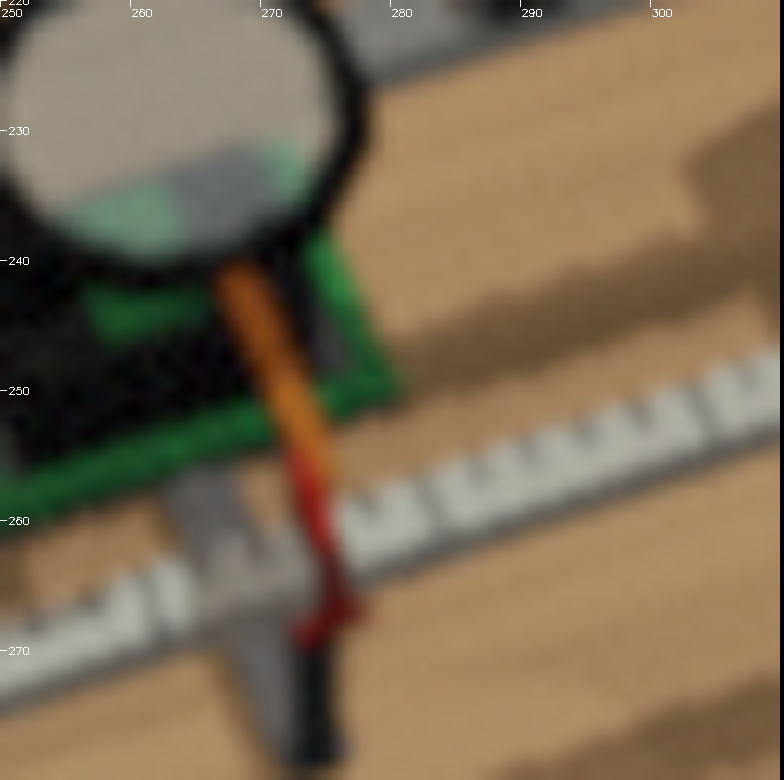

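View pics/u.png

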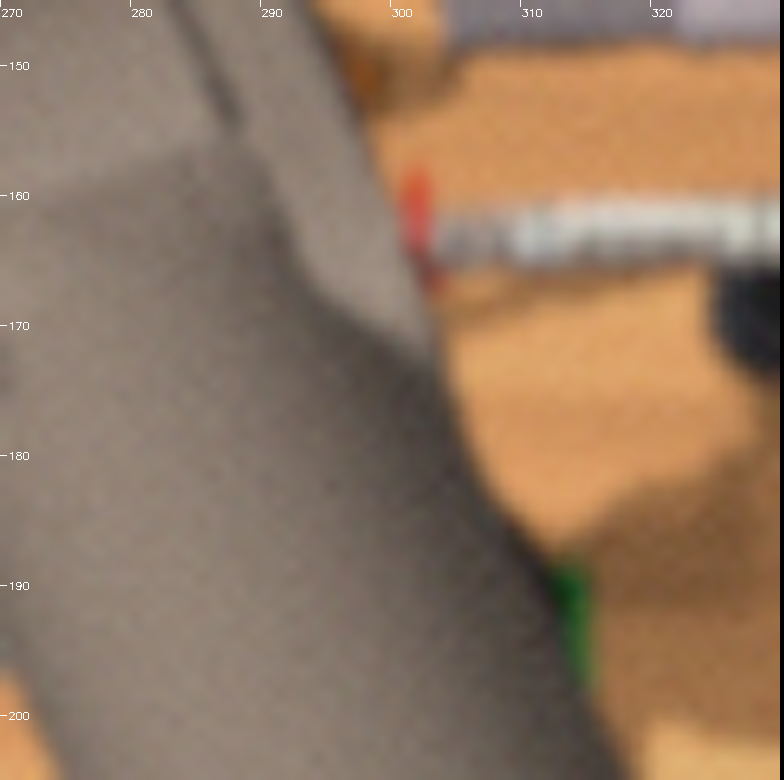

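```bash
python3 - <<'E'
from h import *
E
python3 - <<'E'
import sys; sys.path.insert(0,'.')
from h import *
print(up("scene",(274.5,256),.084)); 
for p in ((272.4,254.5),(272.8,255)): print(up("scene",p,.105))
# predicted overlays if travel 100/95: pointer center & fin
for y in(-.020,-.025,-.03,-.035): print(y,"ptr",proj("scene",[.693,y,.084]).round(1),"fin near top",proj("scene",[.697,y,.105]).round(1),"far top",proj("scene",[.72,y,.105]).round(1),"far bot",proj("scene",[.72,y,.088]).round(1))
E
```

```text
[ 0.69215126 -0.02393585  0.084     ]
[ 0.69767207 -0.03076062  0.105     ]
[ 0.69913045 -0.03038528  0.105     ]
-0.02 ptr [276.3 255.8] fin near top [276.9 252.7] far top [280.8 261.5] far bot [280.7 265.1]
-0.025 ptr [274.2 256.5] fin near top [274.8 253.4] far top [278.6 262.2] far bot [278.6 265.9]
-0.03 ptr [272.1 257.2] fin near top [272.6 254.1] far top [276.4 263. ] far bot [276.4 266.6]
-0.035 ptr [270.  257.9] fin near top [270.5 254.9] far top [274.2 263.7] far bot [274.3 267.3]
```

>>> {"name": "send_rows", "arguments": {"steps": [{"claw": 0,"offset": [-0.003,0,0],"dr": [0,0,0]},{"claw": 0,"offset": [-0.003,0,0],"dr": [0,0,0]},{"claw": 0,"offset": [0,0,0],"dr": [0,0,0]},{"claw": 0,"offset": [0,0,0],"dr": [0,0,0]}]}}

```text
time: 20.55
position: [0.614, 0.0307, 0.0993]
orientation: [0.707, 0.707, 0.001, 0.0]
ft_force: [-4.2, 3.0, 4.0]
width: 0.154
```

```bash
python3 go.py .614 .0308 .099 0; python3 snap.py v scene,250,220,60,60,13
```

```text
t 20.55 pos [0.614  0.0307 0.0993] yawy 0.0 tilt 0.07 F [-4.16  2.99  4.04] w 0.154 j7 -0.34
turn rotvec(tool,deg) [ 0.06 -0.04  0.01]  shift after turn (mm) [0.1 0.  0.3]  shift in current axes [0.1 0.  0.3]
```

View pics/v.png

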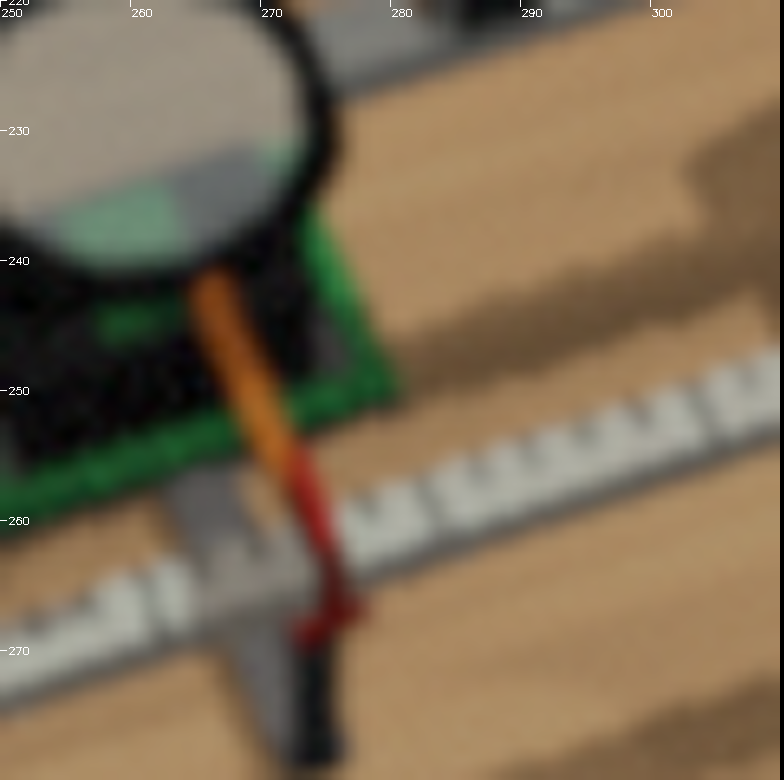

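```bash
python3 snap.py w scene,150,120,265,190,3; python3 go.py .614 .0308 .099 0
```

```text
t 20.65 pos [0.614  0.0308 0.0993] yawy 0.0 tilt 0.07 F [-4.28  2.89  3.67] w 0.158 j7 -0.34
turn rotvec(tool,deg) [ 0.06 -0.03  0.01]  shift after turn (mm) [0.  0.  0.3]  shift in current axes [0.  0.  0.3]
```

View pics/w.png

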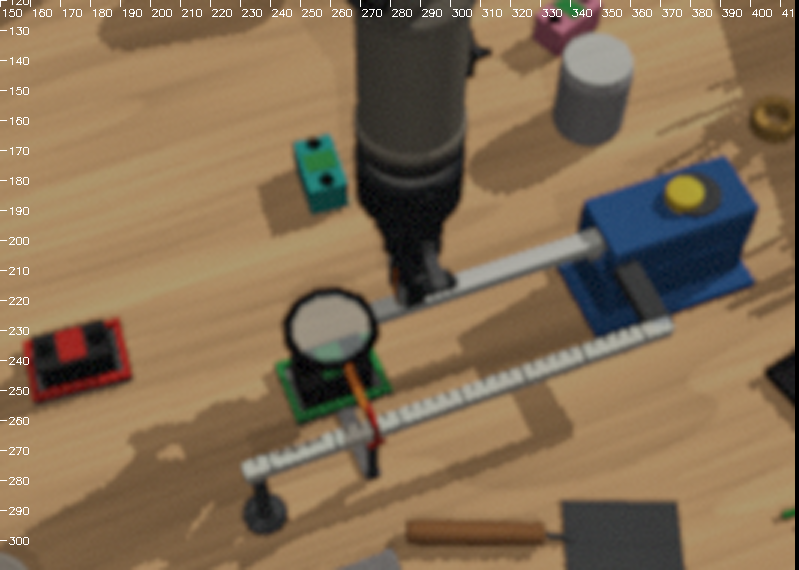

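Both moulds are seated at (72,345) and (330,390) in the crop. The button is flat and down, the pointer meets the fin at about (271.5,256), and the tab is held. I'm handing in.

```bash
python3 -c "
from cell import *
print(hand_in()); s=observe(); print(s['time'],s['position'],s['width'])"
```

```text
the job is handed in; nothing more can be done
None
the job is handed in; nothing more can be done
```

The job is handed in at about 20.7 s of the 67 s allowed, still holding the tab; `hand_in()` gave no verdict.

What I did:
- **Moulds:** I seated the red-tagged mould in the reject nest and the green-tagged one in the pass nest.
- **Lock button:** I pressed it until it stopped, with the fingertips at z = 0.114 m. The force reading peaked at 14.8 N, above the suggested 6–10 N.
- **Boom:** I pinched the pull tab and drew the boom out 100 mm.

What the last checks showed:
- **Seating:** in the pictures both moulds lie flat inside their nests with their tags up.
- **Button:** it still looks fully down in the last picture.
- **Grip:** the gripper reads 0.158 open (about 13 mm), so it is on the 14 mm tab. The wrist reads about 3 N of spring pull, and the hand pose was steady over the last readings.
- **Pointer:** it looks level with the red fin, within about 1–2 mm. The estimates of the travel needed ran from 98 to 101 mm. The arm blocked the top camera at the end, so only the scene camera confirms the final alignment.
- **Bystanders:** those visible in the last picture look unmoved. I did not measure them or check the rest.
- **Calibration:** the two cameras disagreed by 3–5 mm on positions on the bench, so I corrected them against the measured hand positions when gripping.

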